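Clamp down a sample case cover crosswise in two passes

TASK

The clear cover of the sample transport case lies loose on its gasket; tighten its four square hand knobs, working crosswise so that in each pass the second knob is the one diagonally opposite the first. On the first pass turn each knob clockwise only until its rubber foot just bites, lightly snug; once all four are snug, go round crosswise again and turn each one firmly hand-tight, about half a radian further, without overtightening any. Leave the things standing round the case alone and let go of the knobs at the end.

Things in the scene. Friction and masses are not known exactly. Their poses are not given: they have to be found in the camera images.
- case: open grey sample case, 184 x 184 mm, 60 mm high, fixed to the desk; origin at the centre of its underside, axes along its sides, z up. Four steel tabs, one in the middle of each side, keep the cover in place (top 8 mm over the rim, lower than the knobs)
- cover: clear plate 180 x 180 x 8 mm lying on the case's rim under the four knobs; origin at the centre of its underside; need not be touched
- knob_a: Knob at -66 mm in x and +66 mm in y in the case's axes, diagonally opposite knob_c. All four knobs: black, square, 36 x 36 x 24 mm, 96 mm apart. Origin on the upright turning axis, mid-height of the square grip, 35 mm above the cover, 103 mm above the desk; x, y square to its sides, z up. Clockwise from above tightens and sinks it 2.5 mm per rad; it stays where it is left.
- knob_b: Knob at +66 mm in x and +66 mm in y in the case's axes, diagonally opposite knob_d. Same kind. On every knob the foot first bites somewhere between 0.05 and 0.75 rad of turning from the start: the rubber feet are worn unequally, so it cannot be seen or told from the poses and must be felt. Before that the thread drags with a steady 0.16 N m or so.
- knob_c: Knob at +66 mm in x and -66 mm in y in the case's axes, diagonally opposite knob_a. Same kind. After the bite the drag rises by about 0.18 N m per rad and the press on the cover by about 70 N per rad. Lightly snug: drag up by 0.02 to 0.06 N m, press 3 to 28 N. Hand-tight: drag up by 0.09 to 0.18 N m, press 30 to 85 N. Over 100 N is overtightened.
- knob_d: Knob at -66 mm in x and -66 mm in y in the case's axes, diagonally opposite knob_b. Same kind. On every knob the square grip is sprung to its screw by a soft core, 3 N m per rad, so the screw lags the hand by 0.05 to 0.12 rad and the grip springs back when let go. A stop after a quick turn leaves less torque than the drag: compare with the same knob's free reading. Push little along the axis.
- rack: white foam tube rack, 105 x 105 x 34 mm, left of the case; bystander, origin at the centre of its underside
- tube: capped sample tube, 24 mm wide, 98 mm high, standing in a hole of the rack; bystander, origin at its foot
- battery: dark flat power bank, 150 x 66 x 21 mm with its plug, left of the case, nearer the robot than the rack; bystander, origin at its underside
- marker: white marker pen with a black cap, 135 mm long and 17 mm thick, lying on the right; bystander, origin at the middle of its underside

How it is judged:
By the outcome, as a careful person would: the job done as asked, in the order asked, and still so for the second after the job is handed in, with the robot touching nothing.
It also fails if it takes over 72 s, if anything falls off the work surface, if the arm or the gripper's body presses on something with over 40 N, if the wrist force passes 120 N, or if a joint passes its speed limit or range.

ROBOT

A 6-joint arm with a two-finger parallel gripper is mounted at the origin on a cart in front of the work surface, level with it; the furniture and walls round the work are solid. World frame = base frame: x ahead of the robot, y to its left, z up, the work surface at z = 0. Lengths are in mm, angles in rad, forces in N, time in s.
With the tool pointing down it reaches from about 275 to 1000 mm from the base axis. Payload 8.4 kg.
Tool frame: the origin (TCP) lies midway between the tips of the shut fingers; the grasp point (between the pads) lies behind it (r.pinch_z is the z of the grasp point in the tool frame, in mm); z points along the fingers, y is the direction in which the jaws open and shut (so a half turn about z gives the same grasp; the last joint's range is limited). The gripper opens to 85 mm and grips with 20 to 120 N. Pads are 22 mm wide; open, the fingers measure 114 mm over their backs; the gripper's body (76 mm by 85 mm) begins 54 mm behind the grasp point. The pads swing forward as they close: fully open they stand 13 mm farther back than shut.
Start: joints at [1.104, 0.353, 1.633, -0, 1.155, -0.002], TCP at [280.152, 558.698, 231.281] pointing down, gripper open.
Joint ranges: [-2.63, 2.63], [-0.92, 2.1], [0.06, 2.66], [-1.3, 4.44], [0, 2.69], [-3.02, 3.02]. Speed limits (rad/s): [2.22, 2.22, 2.79, 3.14, 3.14, 3.14].

INTERFACE

Orientations are given as [roll, pitch, yaw] about the fixed x, y, z axes, in that order (R = Rz(yaw) Ry(pitch) Rx(roll)).
In Python, from rig import r, optics, ticket gives the robot as it stands.
- The arm moves only by the shell command python3 -m jog 'ROWS' [FORCE]. ROWS is text: rows parted by semicolons, each of 7 numbers parted by spaces: the closure in counts, from 0 (fully open) to 255 (shut), then the shift along the tool's x, y, z in mm, then the turn, a rotation vector about the tool's x, y, z in degrees. A call has 1 to 5 rows; each row shifts and turns the pose as measured when the row begins, along the tool's axes as they then stand; what a row does not reach is not made up. A row lasts 1/12 s, in which the tool goes at most 41.7 mm and 7.16 degrees, less where a joint would pass 70% of its speed; a pose out of reach is approached as far as the arm can. A call with a gripper value outside its range is refused whole. The fingers move at their own pace and stop on an object; FORCE is the grip in N (left out, the last holds). Time passes only in rows, so rows that do not move let the fingers close. It gives the time, the measured TCP pose, the force and the opening at its end, in the units of the state.
- r.sense(): the state, without advancing time (a new reading comes with each control period).
- optics.grab_frame(name): name is "scene" or "top" or "wrist"; returns the picture (384x512x3 uint8, red, green, blue); there is no depth.
- optics.camera_info(name): a dict with "fx", "fy", "cx", "cy" (pixels), "dist" ([k1, k2, p1, p2, k3] as OpenCV has them; the pictures are not rectified), "world_from_camera" (4x4, takes a point from camera to world coordinates). Camera axes: x right, y down, z forward; pixel columns grow to the right and rows downward; lengths in mm; the calibration is good to about 2 mm. A picture is of the moment at which its call begins: read the wrist's pose just before it. camera_info takes no time and is no camera call; for the wrist camera it gives the pose at the moment of the call.
- ticket.sign_off(): hands the job in, once; it reports no verdict.
The state is a dict: "clock": time; "qpos": joint angles; "qvel": joint speeds; "joint_efforts": joint torques, N m; "eef_pos": TCP position; "tcp_rot": TCP orientation; "contact_force": force on the tool from outside, world axes, zero at the start; "wrist_torque": the same for the moment, N m; "opening": opening from 0.0 (shut) to 1.0 (fully open).
Only numpy, scipy, OpenCV 4.12 (cv2) and the standard library are available. Lean on these libraries where they do the work, as an engineer would, in place of code of your own. Each camera call takes 0.05 s, during which the arm holds its last target.

## Working session

There is one attempt and no reset: what is moved stays moved. The work goes in short steps, Python scripts to look and compute and a shell command to move; the robot and the scene stay as the last step left them, time stands still between calls to the robot, and variables do not carry over. Pictures are saved under pics/ and viewed, and the job is handed in when it is done.

```bash
ls; mkdir -p pics; python3 - <<'E'
from rig import r, optics, ticket
import cv2
print(r.sense(), r.pinch_z)
for n in ("scene","top","wrist"):
    ci=optics.camera_info(n); print(n,{k:(v.round(4).tolist() if hasattr(v,'round') and not isinstance(v,float) else v) for k,v in ci.items()})
    cv2.imwrite(f"pics/{n}0.png",optics.grab_frame(n)[:,:,::-1])
E
```

```text
pics
{'clock': 0.0, 'qpos': array([ 1.10363166e+00,  3.53627327e-01,  1.63415496e+00, -8.06539371e-06,
        1.15518861e+00, -2.38117630e-03]), 'qvel': array([-7.02263728e-04,  6.88025088e-04,  4.99270434e-04,  6.57007747e-04,
       -8.34913769e-04,  8.44112162e-05]), 'joint_efforts': array([ 2.06923673e-03, -6.05244827e+01, -3.42051923e+01,  1.81638256e-04,
        9.30861424e-03,  3.60997956e-05]), 'eef_pos': array([279.91733906, 558.27168702, 230.5657698 ]), 'tcp_rot': array([-3.14021439e+00,  4.09243347e-06,  2.67681242e+00]), 'contact_force': array([-0.45895155, -0.17785285, -0.02850387]), 'wrist_torque': array([-0.08023305, -0.00055139, -0.02072724]), 'opening': 0.9967292170178249} -18.700000000000003
scene {'fx': 440.4528713437424, 'fy': 440.4528713437424, 'cx': 255.1712578581779, 'cy': 180.96349236538504, 'dist': [0.0138, 0.0, 0.0, 0.0, 0.0], 'world_from_camera': [[0.6139, -0.5477, 0.5685, -221.3416], [-0.7893, -0.4388, 0.4295, -506.5485], [0.0143, -0.7124, -0.7016, 1001.1413], [0.0, 0.0, 0.0, 1.0]]}
top {'fx': 362.50634263005355, 'fy': 362.50634263005355, 'cx': 260.60916250951885, 'cy': 190.58488592728557, 'dist': [-0.0124, 0.0, 0.0, 0.0, 0.0], 'world_from_camera': [[0.0288, -0.9979, 0.0586, 470.8944], [-0.9996, -0.029, -0.0025, 29.6118], [0.0042, -0.0585, -0.9983, 961.9437], [0.0, 0.0, 0.0, 1.0]]}
wrist {'fx': 300.45214975245443, 'fy': 300.45214975245443, 'cx': 254.68979878191652, 'cy': 194.59374583650109, 'dist': [-0.0561, 0.0, 0.0, 0.0, 0.0], 'world_from_camera': [[0.4488, 0.8622, 0.2349, 221.1512], [0.8936, -0.4327, -0.119, 587.7386], [-0.001, 0.2633, -0.9647, 373.6133], [0.0, 0.0, 0.0, 1.0]]}
```

View pics/scene0.png

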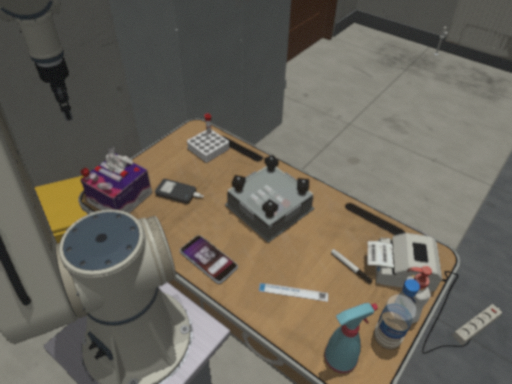

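View pics/top0.png

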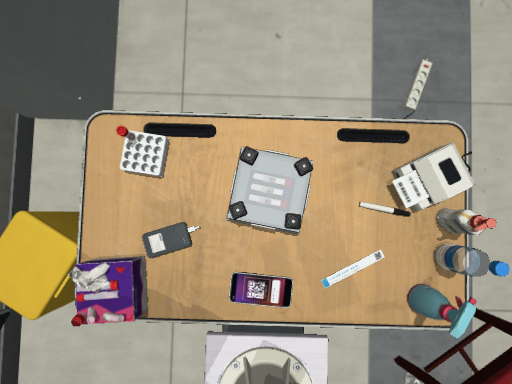

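View pics/wrist0.png

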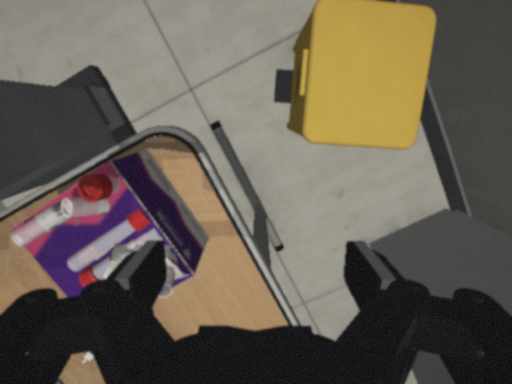

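The top view shows the case at about (270,190), with knobs at (249,155), (305,166), (237,210) and (293,221). I'll enlarge it to measure them.

```bash
cat > h.py <<'E'
from rig import r, optics, ticket
import cv2, numpy as np
def ray(n,uv,z,ci=None):
    ci=ci or optics.camera_info(n)
    K=np.array([[ci['fx'],0,ci['cx']],[0,ci['fy'],ci['cy']],[0,0,1.]])
    p=cv2.undistortPoints(np.array(uv,float).reshape(-1,1,2),K,np.array(ci['dist'])).reshape(-1,2)
    T=np.array(ci['world_from_camera']); d=np.c_[p,np.ones(len(p))]@T[:3,:3].T; o=T[:3,3]
    return o+d*((z-o[2])/d[:,2])[:,None]
def proj(n,P,ci=None):
    ci=ci or optics.camera_info(n)
    K=np.array([[ci['fx'],0,ci['cx']],[0,ci['fy'],ci['cy']],[0,0,1.]])
    T=np.linalg.inv(np.array(ci['world_from_camera']))
    return cv2.projectPoints(np.array(P,float).reshape(-1,1,3),cv2.Rodrigues(T[:3,:3])[0],T[:3,3],K,np.array(ci['dist']))[0].reshape(-1,2)
E
python3 - <<'E'
from h import *
im=cv2.imread('pics/top0.png')[140:240,220:320]
cv2.imwrite('pics/topz.png',cv2.resize(im,(600,600),interpolation=cv2.INTER_CUBIC))
print(ray('top',[(249,155),(305,166),(293,221),(237,210)],112).round(1))
E
```

```text
[[604.1  57.3 112. ]
 [581.9 -75.5 112. ]
 [451.7 -50.3 112. ]
 [473.6  81.4 112. ]]
```

View pics/topz.png

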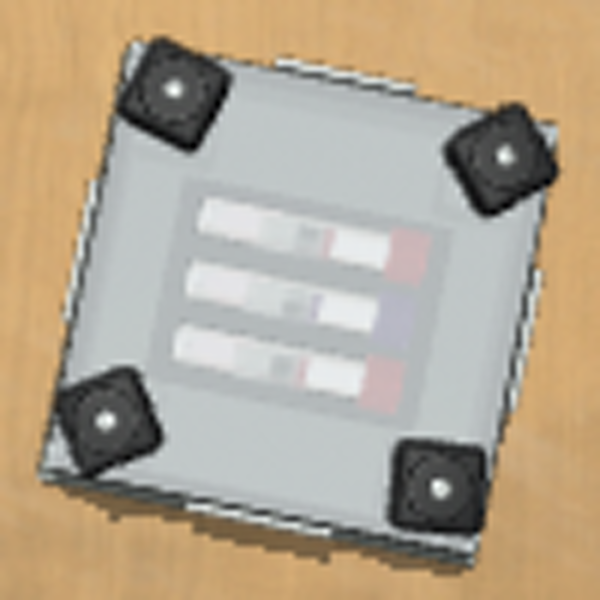

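```bash
cat >> h.py <<'E'
from scipy.spatial.transform import Rotation as Ro
def plan(pos,yaw,grip=0,n=None,s=None,cur=None):
    """print rows toward pos,yaw (tool down)"""
    s=s or r.sense(); p=np.array(s['eef_pos']); R=Ro.from_euler('xyz',s['tcp_rot'])
    T=Ro.from_euler('xyz',[np.pi,0,yaw]); pos=np.array(pos,float)
    rv=(R.inv()*T).as_rotvec(degrees=True); d=np.linalg.norm(pos-p)
    n=n or int(max(np.ceil(d/41),np.ceil(np.linalg.norm(rv)/7.1),1))
    out=[]
    for i in range(n):
        t=R.inv().apply((pos-p)/(n-i)); v=(R.inv()*T).as_rotvec(degrees=True)/(n-i)
        out.append(' '.join([str(grip)]+['%g'%round(x,1) for x in t]+['%g'%round(x,2) for x in v]))
        p=p+R.apply(t); R=R*Ro.from_rotvec(v,degrees=True)
    for i in range(0,n,5): print('; '.join(out[i:i+5]))
def st():
    s=r.sense(); print(round(s['clock'],2),'p',s['eef_pos'].round(1),'yaw',round(s['tcp_rot'][2],4),s['tcp_rot'][:2].round(3),'F',s['contact_force'].round(1),'M',s['wrist_torque'].round(3),'op',round(s['opening'],3),'q6',round(s['qpos'][5],2))
E
python3 -c "
from h import *
plan([528,-50,245],1.573)"
```

```text
0 -29.1 -25.5 -0.8 -0 0 3.72; 0 -30.7 -23.5 -0.8 -0 0 3.72; 0 -32.1 -21.5 -0.8 -0 0 3.72; 0 -33.5 -19.3 -0.8 -0 0 3.72; 0 -34.6 -17.1 -0.8 -0 0 3.72
0 -35.7 -14.8 -0.8 -0 0 3.72; 0 -36.6 -12.5 -0.8 -0 0 3.72; 0 -37.3 -10.1 -0.8 -0 0 3.72; 0 -37.9 -7.7 -0.8 -0 0 3.72; 0 -38.3 -5.2 -0.8 -0 0 3.72
0 -38.6 -2.7 -0.8 -0 0 3.72; 0 -38.6 -0.2 -0.8 -0 0 3.72; 0 -38.6 2.3 -0.8 -0 0 3.72; 0 -38.3 4.8 -0.8 -0 0 3.72; 0 -38 7.3 -0.8 -0 0 3.72
0 -37.4 9.7 -0.8 -0 0 3.72; 0 -36.7 12.2 -0.8 -0 0 3.72
```

```bash
python3 -m jog '0 -29 -25.5 -1 0 0 3.7; 0 -31 -23.5 -1 0 0 3.7; 0 -32 -21.5 -1 0 0 3.7; 0 -33.5 -19 -1 0 0 3.7; 0 -34.5 -17 -1 0 0 3.7'
python3 -m jog '0 -36 -15 -1 0 0 3.7; 0 -37 -12.5 -1 0 0 3.7; 0 -37 -10 -1 0 0 3.7; 0 -38 -8 -1 0 0 3.7; 0 -38 -5 -1 0 0 3.7'
python3 -c "
from h import *
st();plan([528,-50,245],1.573)"
```

```text
clock: 0.57
eef_pos: [351.9, 379.6, 233.4]
tcp_rot: [-3.14, -0.002, 2.351]
contact_force: [0.1, 0.4, 1.0]
opening: 1.005
clock: 0.98
eef_pos: [424.5, 190.7, 238.1]
tcp_rot: [-3.14, -0.001, 2.014]
contact_force: [1.2, 0.9, -0.3]
opening: 0.998
0.98 p [424.5 190.7 238.1] yaw 2.0135 [-3.14e+00 -1.00e-03] F [ 1.2  0.9 -0.3] M [ 0.01  -0.017 -0.04 ] op 0.998 q6 -0.02
0 -37.4 -1.4 -1 -0.02 -0 3.61; 0 -37.4 1 -1 -0.02 -0 3.61; 0 -37.3 3.3 -1 -0.02 -0 3.61; 0 -37 5.7 -1 -0.02 -0 3.61; 0 -36.6 8 -1 -0.02 -0 3.61
0 -36 10.3 -1 -0.02 -0 3.61; 0 -35.3 12.5 -1 -0.02 -0 3.61
```

```bash
python3 -m jog '0 -37.4 -1.4 -1 0 0 3.6; 0 -37.4 1 -1 0 0 3.6; 0 -37.3 3.3 -1 0 0 3.6; 0 -37 5.7 -1 0 0 3.6; 0 -36.6 8 -1 0 0 3.6' >/dev/null
python3 -m jog '0 -36 10.3 -1 0 0 3.6; 0 -35.3 12.5 -1 0 0 3.6; 0 0 0 0 0 0 0' >/dev/null
python3 - <<'E'
from h import *
import json
st(); ci=optics.camera_info('wrist'); im=optics.grab_frame('wrist')[:,:,::-1]; st()
cv2.imwrite('pics/w1.png',im)
json.dump({k:(np.array(v).tolist()) for k,v in ci.items()},open('w1.json','w'))
E
```

```text
1.65 p [529.2 -70.4 245.7] yaw 1.543 [3.141e+00 2.000e-03] F [-0.5  0.6 -0. ] M [-0.025 -0.021  0.004] op 1.002 q6 -0.11
1.7 p [527.9 -68.3 245.3] yaw 1.5452 [-3.141  0.   ] F [-0.3  0.3 -0.8] M [ 0.032 -0.011  0.048] op 1.0 q6 -0.11
```

View pics/w1.png

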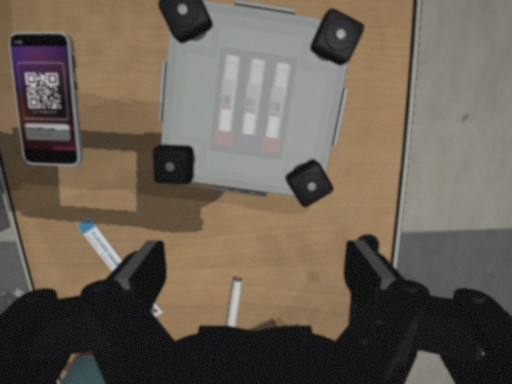

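The wrist view shows all four knobs: dots at (183,9), (341,34), (173,164) and (312,186). The first is slightly clipped, so I'll shift a little, take another picture and fit.

```bash
python3 -m jog '80 22 0 0 0 0 0; 80 0 0 0 0 0 0; 80 0 0 0 0 0 0' >/dev/null
python3 - <<'E'
from h import *
import json
st(); ci=optics.camera_info('wrist'); im=optics.grab_frame('wrist')[:,:,::-1]; st()
print(r.sense()['joint_efforts'])
cv2.imwrite('pics/w2.png',im)
json.dump({k:(np.array(v).tolist()) for k,v in ci.items()},open('w2.json','w'))
cv2.imwrite('pics/w2z.png',cv2.resize(im[0:230,130:390].copy(),None,fx=3,fy=2.6,interpolation=cv2.INTER_CUBIC) if 0 else cv2.resize(im[0:230,140:390].copy(),None,fx=2.6,fy=2.6,interpolation=cv2.INTER_CUBIC))
E
```

```text
1.95 p [527.4 -45.9 244.3] yaw 1.5436 [-3.138 -0.   ] F [-0.7 -0.1  0. ] M [ 0.009 -0.015  0.017] op 0.687 q6 -0.06
2.0 p [527.2 -45.7 244.3] yaw 1.5435 [-3.138e+00 -1.000e-03] F [ 0.5 -0.5  0.8] M [ 0.019  0.004 -0.008] op 0.687 q6 -0.06
[-5.67526482e-01 -4.82074928e+01 -3.41317964e+01 -1.64844375e-01
 -5.50804404e-02  3.08759147e-03]
```

View pics/w2z.png

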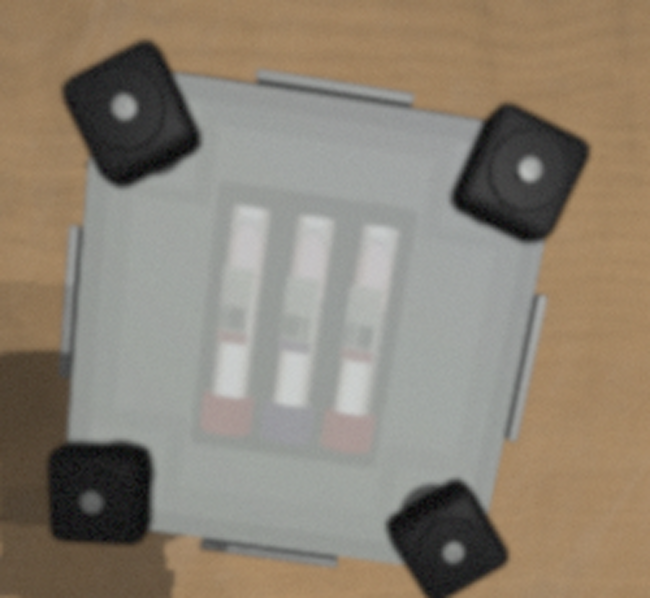

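```bash
cat > fit.py <<'E'
from h import *
import json
from scipy.optimize import least_squares
ciw=json.load(open('w2.json')); cit=optics.camera_info('top')
w=np.array([(124,106),(530,169),(453,552),(91,502)])/2.6+[140,0]+[-.3,-.3]
t=np.array([(173,89),(506,156),(440,488),(106,420)])/6+[220,140]-.4
# wrist order: image right=+x, down=-y : (left,top)=low x, high y
W=ray('wrist',w,115,ciw); T=ray('top',t,115,cit); print(W.round(1)); print(T.round(1))
# order all: P1(604,57) P2(582,-75) P3(452,-50) P4(474,81)
W=W[[1,2,3,0]]
loc=np.array([(66,66),(66,-66),(-66,-66),(-66,66)])
def pose(Q):
    f=lambda p: ((np.array([[np.cos(p[2]),-np.sin(p[2])],[np.sin(p[2]),np.cos(p[2])]])@loc.T).T+p[:2]-Q[:,:2]).ravel()
    s=least_squares(f,[528,3,0]); return s.x, f(s.x).round(1)
for Q in (W,T): 
    x,res=pose(Q); print(x.round(3),res)
xw,_=pose(W); c,s=np.cos(xw[2]),np.sin(xw[2])
C=(np.array([[c,-s],[s,c]])@loc.T).T+xw[:2]
imw=cv2.imread('pics/w2.png').max(2).astype(float)
def score(ctr,yaw,ci,n,im,off=(0,0)):
    b=np.array([(sx*18,sy*18) for sx in(-1,1) for sy in(-1,1)]); R=np.array([[np.cos(yaw),-np.sin(yaw)],[np.sin(yaw),np.cos(yaw)]])
    # rounded corners
    th=np.linspace(0,2*np.pi,33); rr=4
    pts=np.concatenate([np.sign(q)*(18-rr)+rr*np.c_[np.cos(th),np.sin(th)] for q in b])@R.T+ctr
    P=np.r_[np.c_[pts,np.full(len(pts),115)],np.c_[pts,np.full(len(pts),91)]]
    uv=proj(n,P,ci); S=6
    u0=uv.mean(0).round().astype(int); x0,y0=u0-34
    x0=max(x0,0);y0=max(y0,0)
    crop=im[y0:u0[1]+34,x0:u0[0]+34]; crop=cv2.resize(crop,None,fx=S,fy=S,interpolation=cv2.INTER_LINEAR)<75
    m=np.zeros(crop.shape,np.uint8); h=cv2.convexHull((((uv-[x0,y0])+.5)*S).astype(np.int32)); cv2.fillConvexPoly(m,h,1)
    m=m>0; return (m&crop).sum()/(m|crop).sum()
for i,ctr in enumerate(C):
    best=max((score(ctr+[dx,dy],yw,ciw,'wrist',imw),yw,dx,dy) for yw in np.arange(-.785,.785,.03) for dx in(-2,-1,0,1,2) for dy in(-2,-1,0,1,2))
    print(i+1,ctr.round(1),np.round(best,3))
E
python3 fit.py
```

```text
[[474.6  81.2 115. ]
 [606.2  58.4 115. ]
 [583.4 -72.9 115. ]
 [452.  -50.3 115. ]]
[[605.   58.6 115. ]
 [582.4 -72.6 115. ]
 [452.  -49.8 115. ]
 [474.6  80.7 115. ]]
[ 5.29054e+02  4.11000e+00 -1.71000e-01] [-0.8 -0.5 -0.6  0.8  0.8  0.6  0.6 -0.8]
[ 5.28464e+02  4.20100e+00 -1.71000e-01] [-0.2 -0.6 -0.1  0.6  0.3  0.2  0.1 -0.2]
1 [605.3  57.9] [ 0.782 -0.455 -2.    -1.   ]
2 [582.9 -72.2] [ 0.766  0.505 -2.     2.   ]
3 [452.8 -49.7] [ 0.856 -0.095  0.     1.   ]
4 [475.2  80.4] [ 0.81   0.505  1.    -1.   ]
```

```bash
python3 - <<'E'
from h import *
import json
ciw=json.load(open('w2.json'))
K={1:(605.1,57.9,-.455),2:(582.5,-72.2,.53),3:(452.5,-49.7,-.09),4:(475,80.4,.51)}
out=[]
for n,f,ci,x0,y0,S in(('wrist','pics/w2.png',ciw,140,0,2.4),('top','pics/top0.png',None,220,140,5.5)):
    im=cv2.imread(f); im=cv2.resize(im,None,fx=S,fy=S,interpolation=cv2.INTER_CUBIC)
    for k,(x,y,a) in K.items():
        R=np.array([[np.cos(a),-np.sin(a)],[np.sin(a),np.cos(a)]])
        q=np.array([(-18,-18),(18,-18),(18,18),(-18,18)])@R.T+[x,y]
        uv=proj(n,np.c_[q,np.full(4,115)],ci); cv2.polylines(im,[((uv+.5)*S).astype(np.int32)],True,(0,255,0),1)
    x0,y0=int(x0*S),int(y0*S); cv2.imwrite(f'pics/ov_{n}.png',im[y0:y0+590,x0:x0+620])
E
python3 -c "
from h import *
plan([452.5,-49.7,120],1.48,80)"
```

```text
80 -1.5 -18.5 31.1 -0.05 -0.01 0.91; 80 -1.8 -18.5 31.1 -0.05 -0.01 0.91; 80 -2.1 -18.5 31.1 -0.05 -0.01 0.91; 80 -2.4 -18.5 31.1 -0.05 -0.01 0.91
```

View pics/ov_wrist.png

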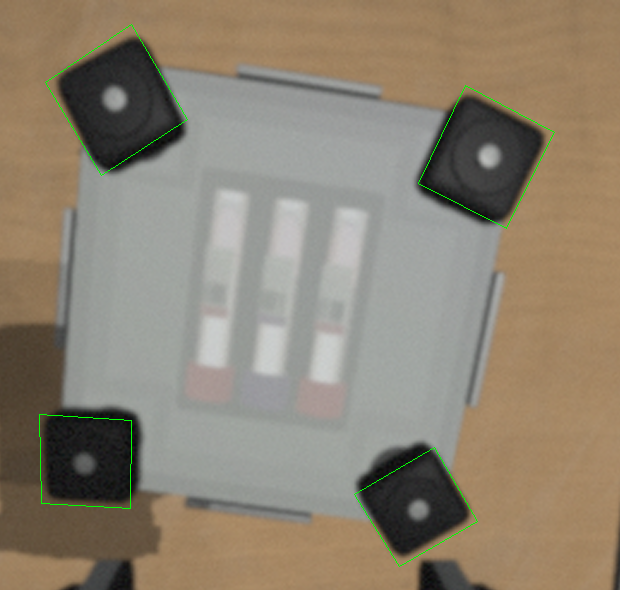

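View pics/ov_top.png

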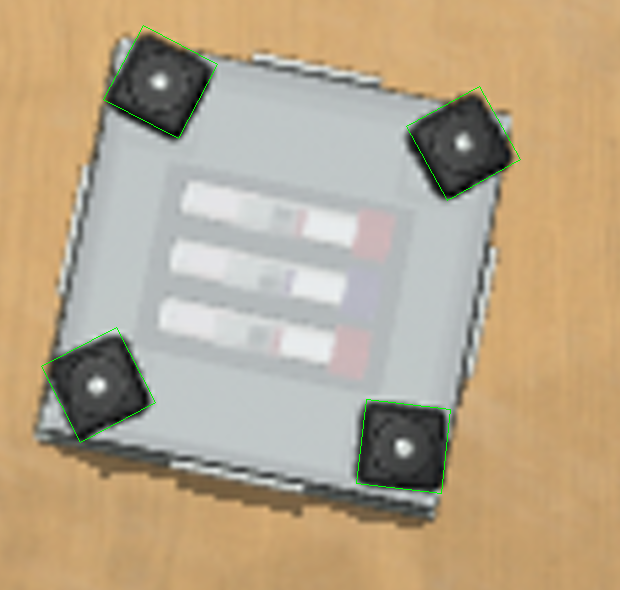

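Overlays match the knobs well in both views. Going to knob P3 (image lower left in the wrist view), then to P1, which is diagonal to it, then P2 and P4.

```bash
python3 -m jog '80 -1.5 -18.5 31 0 0 0.9; 80 -2 -18.5 31 0 0 0.9; 80 -2 -18.5 31 0 0 0.9; 80 -2.5 -18.5 31 0 0 0.9; 80 0 0 0 0 0 0' >/dev/null
python3 -c "
from h import *
st(); plan([452.5,-49.7,82],1.48,80)"
```

```text
2.42 p [451.9 -47.9 118.9] yaw 1.4858 [ 3.137e+00 -1.000e-03] F [-1.2  0.4 -1.1] M [-0.002  0.085  0.006] op 0.686 q6 -0.03
80 -1.8 0.6 36.9 0.24 -0.04 0.33
```

```bash
python3 -m jog '80 -1.8 0.6 20 0.2 0 0.3; 80 0 0 17 0 0 0; 80 0 0 0 0 0 0' >/dev/null
python3 -c "
from h import *
st(); plan([452.5,-49.7,82],1.48,80); print(r.sense()['joint_efforts'])
im=optics.grab_frame('wrist')[:,:,::-1]; cv2.imwrite('pics/w3.png',im)"
```

```text
2.67 p [452.5 -48.9  82.2] yaw 1.4839 [ 3.141e+00 -1.000e-03] F [-0.6 -0.   0.2] M [-0.034  0.001  0.   ] op 0.684 q6 -0.03
80 -0.8 0.1 0.2 0.04 -0.04 0.23
[-1.52265611e-01 -4.50262570e+01 -2.26012033e+01 -3.57726683e-03
 -8.11022166e-01  2.09203415e-02]
```

View pics/w3.png

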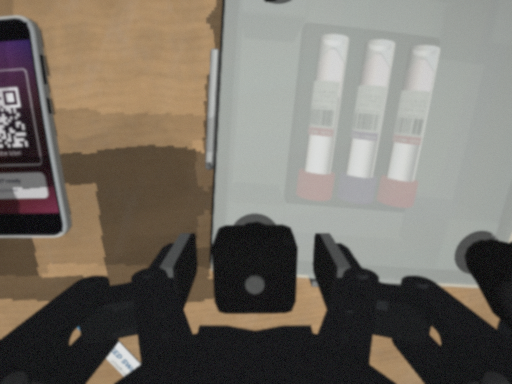

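The knob (centre (255,268)) sits evenly between the fingers. Closing.

```bash
python3 -m jog '170 -0.8 0 0 0 0 0; 170 0 0 0 0 0 0; 170 0 0 0 0 0 0; 170 0 0 0 0 0 0' 45 >/dev/null
for i in 1; do python3 -c "
from h import *
st();print(r.sense()['joint_efforts'])"; done
python3 -m jog '170 0 0 0 0 0 0'>/dev/null; python3 -c "
from h import *
st();print(r.sense()['joint_efforts'])"
```

```text
3.05 p [452.1 -49.3  86. ] yaw 1.4865 [-3.139 -0.   ] F [  4.9  -1.9 -27.2] M [-0.216 -0.875  0.058] op 0.419 q6 -0.03
[ 3.35532166e-01 -5.68512833e+01 -2.66566855e+01  1.78296366e-01
  1.91592291e+00  2.00519466e-02]
3.13 p [452.1 -49.4  85.9] yaw 1.4867 [-3.14 -0.  ] F [  3.9  -0.6 -21. ] M [-0.191 -0.481  0.032] op 0.411 q6 -0.03
[ 2.66692461e-01 -5.47529769e+01 -2.63345128e+01  1.42766400e-01
  1.21571895e+00  2.04989797e-02]
```

```bash
cat > s.sh <<'E'
python3 -c "
from h import *
s=r.sense();print(round(s['clock'],2),s['eef_pos'].round(1),'yaw',round(s['tcp_rot'][2],4),'F',s['contact_force'].round(1),'M',s['wrist_torque'].round(3),'op',round(s['opening'],3),'q6',round(s['qpos'][5],4),'e6',round(s['joint_efforts'][5],4))"
E
python3 -m jog '170 0 0 1 0 0 0'>/dev/null; sh s.sh;python3 -m jog '170 0 0 1 0 0 0'>/dev/null; sh s.sh
```

```text
3.22 [452.3 -49.4  85.3] yaw 1.4869 F [-5.2 -0.8 11.1] M [-0.034  0.79   0.004] op 0.415 q6 -0.0287 e6 0.0164
3.3 [452.3 -49.4  85.3] yaw 1.4871 F [-6.4  0.3 13.7] M [0.079 1.103 0.006] op 0.41 q6 -0.0288 e6 0.0142
```

```bash
for k in 1; do
python3 -m jog '170 0 0 0.6 0 0 2'>/dev/null; sh s.sh
python3 -m jog '170 0 0 0.6 0 0 2'>/dev/null; sh s.sh
python3 -m jog '170 0 0 0.6 0 0 2'>/dev/null; sh s.sh
python3 -m jog '170 0 0 0.6 0 0 2'>/dev/null; sh s.sh
done
```

```text
3.38 [452.3 -49.4  85.6] yaw 1.4528 F [-2.8 -0.3 -1.4] M [-0.059  0.495  0.109] op 0.41 q6 0.0055 e6 -1.1911
3.47 [452.2 -49.4  85.6] yaw 1.4167 F [-1.6  0.6 -7. ] M [0.002 0.246 0.213] op 0.413 q6 0.0417 e6 -0.6075
3.55 [452.2 -49.4  85.5] yaw 1.3806 F [-1.9 -0.6 -6.3] M [0.043 0.208 0.201] op 0.408 q6 0.0779 e6 -0.5826
3.63 [452.2 -49.4  85.4] yaw 1.3443 F [-0.5  0.1 -4.7] M [-0.059  0.268  0.205] op 0.412 q6 0.1144 e6 -0.56
```

```bash
cat > l.sh <<'E'
python3 -c "
import sys
from rig import r
s=r.sense();o='%.2f q6 %.4f Mz %.3f e6 %.4f F %.1f %.1f %.1f z %.1f yaw %.4f'%(s['clock'],s['qpos'][5],s['wrist_torque'][2],s['joint_efforts'][5],*s['contact_force'],s['eef_pos'][2],s['tcp_rot'][2])
print(o);open('log.txt','a').write('$1 '+o+'\n')"
E
python3 -m jog '170 0 0 0.5 0 0 1'>/dev/null; sh l.sh 3
python3 -m jog '170 0 0 0.5 0 0 1'>/dev/null; sh l.sh 3
python3 -m jog '170 0 0 0.5 0 0 1'>/dev/null; sh l.sh 3
python3 -m jog '170 0 0 0.5 0 0 1'>/dev/null; sh l.sh 3
python3 -m jog '170 0 0 0.5 0 0 1'>/dev/null; sh l.sh 3
python3 -m jog '170 0 0 0.5 0 0 1'>/dev/null; sh l.sh 3
```

```text
3.72 q6 0.1335 Mz 0.112 e6 0.1110 F -2.1 -0.5 -3.5 z 85.3 yaw 1.3253
3.80 q6 0.1516 Mz 0.156 e6 -0.1312 F -1.8 -1.3 -1.9 z 85.2 yaw 1.3073
3.88 q6 0.1699 Mz 0.140 e6 -0.1910 F -2.9 0.1 1.2 z 85.1 yaw 1.2890
3.97 q6 0.1885 Mz 0.195 e6 -0.2287 F -3.8 -0.1 4.3 z 85.0 yaw 1.2705
4.05 q6 0.2074 Mz 0.077 e6 -0.2560 F -4.2 -0.5 7.3 z 84.9 yaw 1.2517
4.13 q6 0.2264 Mz 0.141 e6 -0.2472 F -5.8 0.3 7.0 z 84.9 yaw 1.2327
```

```bash

python3 -m jog '170 0 0 0.2 0 0 0'>/dev/null; sh l.sh 3
python3 -m jog '170 0 0 0.2 0 0 0'>/dev/null; sh l.sh 3
python3 -m jog '170 0 0 0.2 0 0 0'>/dev/null; sh l.sh 3
```

```text
4.22 q6 0.2281 Mz 0.100 e6 0.3492 F -3.9 0.1 -0.3 z 85.0 yaw 1.2309
4.30 q6 0.2286 Mz 0.112 e6 0.1804 F -2.8 -0.6 1.8 z 85.0 yaw 1.2304
4.38 q6 0.2288 Mz 0.154 e6 0.1638 F -4.6 -0.3 5.0 z 84.9 yaw 1.2302
```

```bash

python3 -m jog '170 0 0 0.4 0 0 1.3; 170 0 0 0.4 0 0 1.3; 170 0 0 0.4 0 0 1.3; 170 0 0 0.2 0 0 0;170 0 0 0.2 0 0 0' >/dev/null;sh l.sh 3
python3 -m jog '170 0 0 0.2 0 0 0'>/dev/null; sh l.sh 3
python3 -m jog '170 0 0 0.4 0 0 1.3; 170 0 0 0.4 0 0 1.3; 170 0 0 0.4 0 0 1.3; 170 0 0 0.2 0 0 0;170 0 0 0.2 0 0 0' >/dev/null;sh l.sh 3
python3 -m jog '170 0 0 0.2 0 0 0'>/dev/null; sh l.sh 3
```

```text
4.80 q6 0.3027 Mz 0.173 e6 0.1466 F -4.1 -0.2 4.3 z 84.7 yaw 1.1562
4.88 q6 0.3033 Mz 0.123 e6 0.1564 F -4.2 1.2 5.1 z 84.7 yaw 1.1557
5.30 q6 0.3766 Mz 0.135 e6 0.1715 F -4.8 -0.1 5.3 z 84.5 yaw 1.0823
5.38 q6 0.3771 Mz 0.170 e6 0.1521 F -4.8 -0.2 6.0 z 84.5 yaw 1.0818
```

```bash

python3 -m jog '170 0 0 0.4 0 0 1.3; 170 0 0 0.4 0 0 1.3; 170 0 0 0.4 0 0 1.3; 170 0 0 0.2 0 0 0;170 0 0 0.2 0 0 0' >/dev/null;sh l.sh 3
python3 -m jog '170 0 0 0.2 0 0 0'>/dev/null; sh l.sh 3
python3 -m jog '170 0 0 0.4 0 0 1.3; 170 0 0 0.4 0 0 1.3; 170 0 0 0.4 0 0 1.3; 170 0 0 0.2 0 0 0;170 0 0 0.2 0 0 0' >/dev/null;sh l.sh 3
python3 -m jog '170 0 0 0.2 0 0 0'>/dev/null; sh l.sh 3
```

```text
5.80 q6 0.4504 Mz 0.134 e6 0.1884 F -5.4 -0.2 5.8 z 84.4 yaw 1.0085
5.88 q6 0.4508 Mz 0.162 e6 0.1689 F -5.2 -0.0 6.3 z 84.4 yaw 1.0081
6.30 q6 0.5239 Mz 0.169 e6 0.2040 F -4.7 0.3 6.0 z 84.3 yaw 0.9350
6.38 q6 0.5244 Mz 0.122 e6 0.1843 F -5.3 0.1 6.0 z 84.2 yaw 0.9346
```

```bash

python3 -m jog '170 0 0 0.4 0 0 1.3; 170 0 0 0.4 0 0 1.3; 170 0 0 0.2 0 0 0;170 0 0 0.2 0 0 0' >/dev/null;sh l.sh 3
python3 -m jog '170 0 0 0.2 0 0 0'>/dev/null; sh l.sh 3
```

```text
6.72 q6 0.5732 Mz 0.180 e6 0.2174 F -4.6 -0.4 5.5 z 84.2 yaw 0.8859
6.80 q6 0.5736 Mz 0.140 e6 0.1991 F -4.9 0.5 6.5 z 84.2 yaw 0.8855
```

P3 feels bitten: settled torque was flat at about 0.153 and rises from hand angle 0.377 on, now about +0.046. I'll let go and move to its diagonal, P1.

```bash

python3 -m jog '80 0 0 0 0 0 0; 80 0 0 0 0 0 0; 80 0 0 -20 0 0 0; 80 0 0 -25 0 0 0' >/dev/null
python3 -c "
from h import *
st(); plan([605.1,57.9,126],1.116,80)"
```

```text
7.13 p [452.7 -49.2 126.9] yaw 0.8836 [-3.138e+00  2.000e-03] F [1.3 0.8 0.3] M [-0.017  0.012 -0.075] op 0.683 q6 0.58
80 35.9 10 0.1 -0.04 0.02 -2.66; 80 35.4 11.6 0.1 -0.04 0.02 -2.66; 80 34.8 13.3 0.1 -0.04 0.02 -2.66; 80 34.2 14.9 0.1 -0.04 0.02 -2.66; 80 33.4 16.4 0.2 -0.04 0.02 -2.66
```

```bash

python3 -m jog '80 36 10 0 0 0 -2.7; 80 35.5 11.5 0 0 0 -2.7; 80 35 13.5 0 0 0 -2.7; 80 34 15 0 0 0 -2.7; 80 33.5 16.5 0 0 0 -2.7' >/dev/null
python3 -m jog '80 0 0 0 0 0 0'>/dev/null
python3 -c "
from h import *
st(); plan([605.1,57.9,84],1.116,80)"
```

```text
7.63 p [618.8  62.7 134.6] yaw 1.1241 [ 3.128 -0.009] F [-0.9  0.1  0.7] M [-0.006  0.015  0.052] op 0.69 q6 0.54
80 -5.4 -5.5 25.2 0.39 -0.26 0.23; 80 -5.3 -5.3 25.3 0.39 -0.26 0.23
```

```bash

python3 -m jog '80 -10.5 -11 8 0.7 -0.5 0.4; 80 0 0 0 0 0 0'>/dev/null
python3 -c "
from h import *
st(); plan([605.1,57.9,84],1.116,80)"
```

```text
7.8 p [606.   59.5 125.3] yaw 1.1185 [ 3.139e+00 -1.000e-03] F [-1.   0.1 -0.7] M [-0.033  0.063 -0.002] op 0.686 q6 0.55
80 -1 -0.1 20.6 0.07 -0.03 0.07; 80 -0.9 -0.1 20.6 0.07 -0.03 0.07
```

```bash

python3 -m jog '80 -1.8 0 21 0 0 0; 80 0 0 20.5 0 0 0; 80 0 0 0 0 0 0'>/dev/null
python3 -c "
from h import *
st(); plan([605.1,57.9,84],1.116,80)
im=optics.grab_frame('wrist')[:,:,::-1]; cv2.imwrite('pics/w4.png',im)"; sh l.sh free1
```

```text
8.05 p [603.7  56.4  82.9] yaw 1.1155 [ 3.138e+00 -2.000e-03] F [-0.6 -0.9 -0.5] M [-0.036  0.072  0.019] op 0.688 q6 0.55
80 2 0.6 -1.1 0.2 -0.1 -0.03
8.10 q6 0.5464 Mz 0.008 e6 -0.0014 F -0.8 -0.1 0.5 z 84.4 yaw 1.1156
```

View pics/w4.png

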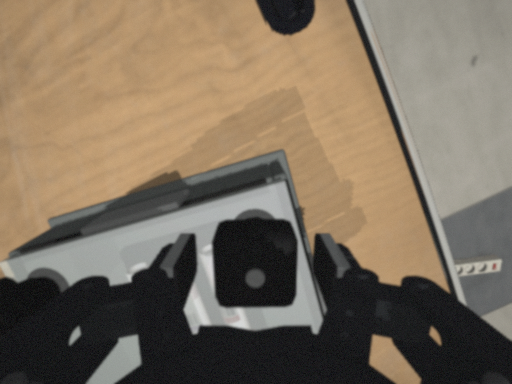

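```bash
python3 -c "
from h import *
st(); plan([605.1,57.9,84],1.116,80)"
```

```text
8.1 p [604.1  56.4  84.4] yaw 1.1156 [ 3.137e+00 -2.000e-03] F [-0.8 -0.1  0.5] M [0.008 0.013 0.008] op 0.686 q6 0.55
80 1.8 0.2 0.4 0.24 -0.12 -0.03
```

```bash
python3 -m jog '170 1.7 0 0 0.2 -0.1 0; 170 0 0 0 0 0 0; 170 0 0 0.5 0 0 0; 170 0 0 0.5 0 0 0; 170 0 0 0.8 0 0 0' 45 >/dev/null; sh l.sh 1
python3 -m jog '170 0 0 0.3 0 0 0'>/dev/null; sh l.sh 1
```

```text
8.52 q6 0.5489 Mz -0.057 e6 0.0232 F -2.6 0.2 4.0 z 85.7 yaw 1.1128
8.60 q6 0.5489 Mz 0.046 e6 0.0206 F -1.4 0.9 -1.6 z 85.8 yaw 1.1129
```

```bash

for k in 1; do
python3 -m jog '170 0 0 0.4 0 0 1.3; 170 0 0 0.4 0 0 1.3; 170 0 0 0.4 0 0 1.3; 170 0 0 0.2 0 0 0;170 0 0 0.2 0 0 0' >/dev/null;sh l.sh 1
python3 -m jog '170 0 0 0.2 0 0 0'>/dev/null; sh l.sh 1
python3 -m jog '170 0 0 0.4 0 0 1.3; 170 0 0 0.4 0 0 1.3; 170 0 0 0.4 0 0 1.3; 170 0 0 0.2 0 0 0;170 0 0 0.2 0 0 0' >/dev/null;sh l.sh 1
python3 -m jog '170 0 0 0.2 0 0 0'>/dev/null; sh l.sh 1
done
```

```text
9.02 q6 0.6246 Mz 0.127 e6 0.2371 F -3.3 0.2 3.3 z 85.6 yaw 1.0377
9.10 q6 0.6246 Mz 0.136 e6 0.1955 F -4.0 0.9 4.8 z 85.6 yaw 1.0377
9.52 q6 0.6968 Mz 0.164 e6 0.1881 F -3.6 0.3 4.8 z 85.4 yaw 0.9656
9.60 q6 0.6968 Mz 0.105 e6 0.1663 F -3.5 0.6 5.1 z 85.4 yaw 0.9656
```

```bash

python3 -m jog '170 0 0 0.4 0 0 1.3; 170 0 0 0.4 0 0 1.3; 170 0 0 0.4 0 0 1.3; 170 0 0 0.2 0 0 0;170 0 0 0.2 0 0 0' >/dev/null;sh l.sh 1
python3 -m jog '170 0 0 0.2 0 0 0'>/dev/null; sh l.sh 1
python3 -m jog '170 0 0 0.4 0 0 1.3; 170 0 0 0.4 0 0 1.3; 170 0 0 0.4 0 0 1.3; 170 0 0 0.2 0 0 0;170 0 0 0.2 0 0 0' >/dev/null;sh l.sh 1
python3 -m jog '170 0 0 0.2 0 0 0'>/dev/null; sh l.sh 1
```

```text
10.02 q6 0.7680 Mz 0.168 e6 0.1772 F -3.4 1.4 5.5 z 85.2 yaw 0.8944
10.10 q6 0.7681 Mz 0.107 e6 0.1568 F -3.6 0.3 6.8 z 85.2 yaw 0.8943
10.52 q6 0.8392 Mz 0.078 e6 0.1772 F -4.1 0.1 6.4 z 85.1 yaw 0.8232
10.60 q6 0.8393 Mz 0.164 e6 0.1568 F -4.9 1.8 6.2 z 85.0 yaw 0.8232
```

```bash

python3 -m jog '170 0 0 0.4 0 0 1.3; 170 0 0 0.4 0 0 1.3; 170 0 0 0.4 0 0 1.3; 170 0 0 0.2 0 0 0;170 0 0 0.2 0 0 0' >/dev/null;sh l.sh 1
python3 -m jog '170 0 0 0.2 0 0 0'>/dev/null; sh l.sh 1
python3 -m jog '170 0 0 0.4 0 0 1.3; 170 0 0 0.4 0 0 1.3; 170 0 0 0.4 0 0 1.3; 170 0 0 0.2 0 0 0;170 0 0 0.2 0 0 0' >/dev/null;sh l.sh 1
python3 -m jog '170 0 0 0.2 0 0 0'>/dev/null; sh l.sh 1
```

```text
11.02 q6 0.9104 Mz 0.147 e6 0.1857 F -3.5 0.9 5.8 z 84.9 yaw 0.7521
11.10 q6 0.9104 Mz 0.077 e6 0.1652 F -4.0 0.9 6.3 z 84.9 yaw 0.7520
11.52 q6 0.9815 Mz 0.118 e6 0.2007 F -3.2 0.5 6.3 z 84.8 yaw 0.6811
11.60 q6 0.9815 Mz 0.102 e6 0.1800 F -3.3 -0.0 7.0 z 84.8 yaw 0.6810
```

```bash

python3 -m jog '170 0 0 0.4 0 0 1.3; 170 0 0 0.4 0 0 1.3; 170 0 0 0.4 0 0 1.3; 170 0 0 0.2 0 0 0;170 0 0 0.2 0 0 0' >/dev/null;sh l.sh 1
python3 -m jog '170 0 0 0.2 0 0 0'>/dev/null; sh l.sh 1
python3 -m jog '80 0 0 0 0 0 0; 80 0 0 0 0 0 0; 80 0 0 -20 0 0 0; 80 0 0 -25 0 0 0' >/dev/null
python3 -c "
from h import *
st(); plan([582.5,-72.2,126],2.10,80)"
```

```text
12.02 q6 1.0524 Mz 0.164 e6 0.2190 F -4.4 0.3 5.5 z 84.7 yaw 0.6103
12.10 q6 1.0524 Mz 0.208 e6 0.1982 F -3.7 0.6 6.6 z 84.6 yaw 0.6104
12.43 p [602.2  57.  125.3] yaw 0.6099 [-3.14e+00  3.00e-03] F [ 0.5 -0.9  0.5] M [ 0.016 -0.012  0.002] op 0.685 q6 1.05
80 -6.9 7.3 -0 -0.02 0.01 -6.57; 80 -7.7 6.4 -0 -0.02 0.01 -6.57; 80 -8.4 5.5 -0 -0.02 0.01 -6.57; 80 -9 4.5 -0 -0.02 0.01 -6.57; 80 -9.4 3.5 -0 -0.02 0.01 -6.57
80 -9.8 2.4 -0 -0.02 0.01 -6.57; 80 -10 1.2 -0 -0.02 0.01 -6.57; 80 -10.1 0.1 -0 -0.02 0.01 -6.57; 80 -10 -1.1 -0 -0.02 0.01 -6.57; 80 -9.8 -2.2 -0 -0.02 0.01 -6.57
80 -9.5 -3.3 -0 -0.02 0.01 -6.57; 80 -9 -4.4 -0 -0.02 0.01 -6.57; 80 -8.5 -5.4 -0 -0.02 0.01 -6.57
```

```bash
python3 -c "
from h import *
plan([582.5,-72.2,126],0.53,80)"
```

```text
80 -22.5 23.7 -0.1 -0.02 0.05 1.15; 80 -22.1 24.1 -0.1 -0.02 0.05 1.15; 80 -21.6 24.5 -0.2 -0.02 0.05 1.15; 80 -21.1 25 -0.2 -0.02 0.05 1.15
```

```bash
python3 -m jog '80 -22.5 23.5 0 0 0 1.2; 80 -22 24 0 0 0 1.1; 80 -21.5 24.5 0 0 0 1.1; 80 -21 25 0 0 0 1.1; 80 0 0 0 0 0 0' >/dev/null; python3 -c "
from h import *
st();plan([582.5,-72.2,120],0.53,80,n=1)"
```

```text
12.85 p [588.8 -74.9 130.9] yaw 0.5328 [ 3.135 -0.01 ] F [-0.6 -0.5 -0.2] M [-0.003  0.034  0.016] op 0.688 q6 0.91
80 -4.1 -5.6 10.8 0.39 -0.55 0.16
```

```bash
python3 -m jog '80 -4 -5.5 9 0.4 -0.5 0.2; 80 0 0 0 0 0 0' >/dev/null; python3 -c "
from h import *
st();plan([582.5,-72.2,84],0.53,80,n=2)"
```

```text
13.02 p [582.8 -73.8 121.3] yaw 0.5253 [ 3.141e+00 -2.000e-03] F [ 0.3  1.1 -0.7] M [0.057 0.033 0.003] op 0.687 q6 0.92
80 0.2 -0.7 18.7 0.01 -0.05 -0.13; 80 0.3 -0.7 18.7 0.01 -0.05 -0.13
```

```bash
python3 -m jog '80 0.5 -1 19 0 0 -0.2; 80 0 0 18.5 0 0 0; 80 0 0 0 0 0 0; 80 0 0 0 0 0 0' >/dev/null; python3 -c "
from h import *
st();plan([582.5,-72.2,84],0.53,80,n=1)
im=optics.grab_frame('wrist')[:,:,::-1]; cv2.imwrite('pics/w5.png',im)"
```

```text
13.35 p [583.6 -68.9  81.8] yaw 0.5321 [ 3.142e+00 -2.000e-03] F [-0.   0.   0.8] M [-0.007 -0.017 -0.001] op 0.683 q6 0.92
80 -2.6 2.4 -2.2 0 -0.13 0.12
```

View pics/w5.png

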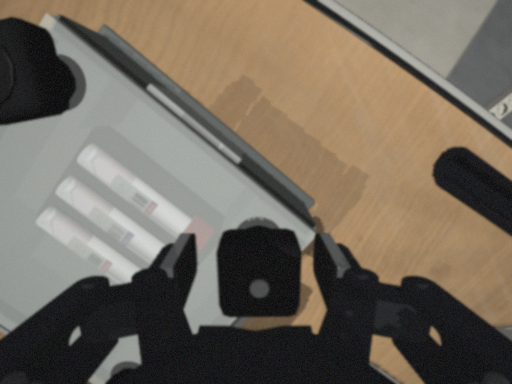

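```bash
python3 -m jog '80 -2 1.8 -1.5 0 0 0; 170 0 0 0 0 0 0; 170 0 0 0 0 0 0; 170 0 0 0.5 0 0 0; 170 0 0 0.5 0 0 0' 45 >/dev/null; sh l.sh 2
python3 -m jog '170 0 0 0.6 0 0 0'>/dev/null; sh l.sh 2
python3 -c "
from h import *
st();plan([582.5,-72.2,84],0.53,80,n=1)"
```

```text
13.82 q6 0.9121 Mz -0.002 e6 0.0005 F -1.4 -0.2 0.3 z 85.4 yaw 0.5347
13.90 q6 0.9121 Mz 0.029 e6 0.0025 F -1.4 -0.5 5.6 z 85.4 yaw 0.5344
13.9 p [584.  -70.9  85.4] yaw 0.5344 [ 3.139 -0.004] F [-1.4 -0.5  5.6] M [0.091 0.472 0.029] op 0.416 q6 0.91
80 -1.9 0.3 1.4 0.14 -0.24 0.25
```

```bash

python3 -m jog '170 0 0 0.4 0 0 1.3; 170 0 0 0.4 0 0 1.3; 170 0 0 0.4 0 0 1.3; 170 0 0 0.2 0 0 0;170 0 0 0.2 0 0 0' >/dev/null;sh l.sh 2
python3 -m jog '170 0 0 0.2 0 0 0'>/dev/null; sh l.sh 2
python3 -m jog '170 0 0 0.4 0 0 1.3; 170 0 0 0.4 0 0 1.3; 170 0 0 0.4 0 0 1.3; 170 0 0 0.2 0 0 0;170 0 0 0.2 0 0 0' >/dev/null;sh l.sh 2
python3 -m jog '170 0 0 0.2 0 0 0'>/dev/null; sh l.sh 2
```

```text
14.32 q6 0.9890 Mz 0.114 e6 0.1931 F -2.2 -1.1 5.6 z 85.3 yaw 0.4575
14.40 q6 0.9897 Mz 0.076 e6 0.1799 F -3.6 0.5 5.5 z 85.3 yaw 0.4569
14.82 q6 1.0633 Mz 0.082 e6 0.1650 F -2.4 -0.5 5.1 z 85.1 yaw 0.3835
14.90 q6 1.0638 Mz 0.128 e6 0.1456 F -3.1 -0.6 5.8 z 85.1 yaw 0.3830
```

```bash

python3 -m jog '170 0 0 0.4 0 0 1.3; 170 0 0 0.4 0 0 1.3; 170 0 0 0.4 0 0 1.3; 170 0 0 0.2 0 0 0;170 0 0 0.2 0 0 0' >/dev/null;sh l.sh 2
python3 -m jog '170 0 0 0.2 0 0 0'>/dev/null; sh l.sh 2
python3 -m jog '170 0 0 0.4 0 0 1.3; 170 0 0 0.4 0 0 1.3; 170 0 0 0.4 0 0 1.3; 170 0 0 0.2 0 0 0;170 0 0 0.2 0 0 0' >/dev/null;sh l.sh 2
python3 -m jog '170 0 0 0.2 0 0 0'>/dev/null; sh l.sh 2
```

```text
15.32 q6 1.1375 Mz 0.110 e6 0.1653 F -3.2 0.0 5.9 z 84.9 yaw 0.3095
15.40 q6 1.1380 Mz 0.076 e6 0.1460 F -3.0 -0.6 6.6 z 84.9 yaw 0.3091
15.82 q6 1.2116 Mz 0.089 e6 0.1657 F -2.8 -1.4 6.3 z 84.7 yaw 0.2357
15.90 q6 1.2122 Mz 0.091 e6 0.1464 F -3.4 0.4 6.1 z 84.7 yaw 0.2352
```

```bash

python3 -m jog '170 0 0 0.4 0 0 1.3; 170 0 0 0.4 0 0 1.3; 170 0 0 0.4 0 0 1.3; 170 0 0 0.2 0 0 0;170 0 0 0.2 0 0 0' >/dev/null;sh l.sh 2
python3 -m jog '170 0 0 0.2 0 0 0'>/dev/null; sh l.sh 2
python3 -m jog '170 0 0 0.4 0 0 1.3; 170 0 0 0.4 0 0 1.3; 170 0 0 0.4 0 0 1.3; 170 0 0 0.2 0 0 0;170 0 0 0.2 0 0 0' >/dev/null;sh l.sh 2
python3 -m jog '170 0 0 0.2 0 0 0'>/dev/null; sh l.sh 2
```

```text
16.32 q6 1.2858 Mz 0.079 e6 0.1660 F -2.6 0.7 4.8 z 84.5 yaw 0.1618
16.40 q6 1.2864 Mz 0.103 e6 0.1467 F -2.2 -0.3 6.3 z 84.5 yaw 0.1612
16.82 q6 1.3600 Mz 0.196 e6 0.1663 F -3.5 -0.8 5.8 z 84.4 yaw 0.0879
16.90 q6 1.3605 Mz 0.094 e6 0.1471 F -3.1 0.3 7.1 z 84.3 yaw 0.0874
```

```bash

python3 -m jog '170 0 0 0.4 0 0 1.3; 170 0 0 0.4 0 0 1.3; 170 0 0 0.4 0 0 1.3; 170 0 0 0.2 0 0 0;170 0 0 0.2 0 0 0' >/dev/null;sh l.sh 2
python3 -m jog '170 0 0 0.2 0 0 0'>/dev/null; sh l.sh 2
python3 -m jog '170 0 0 0.4 0 0 1.3; 170 0 0 0.4 0 0 1.3; 170 0 0 0.4 0 0 1.3; 170 0 0 0.2 0 0 0;170 0 0 0.2 0 0 0' >/dev/null;sh l.sh 2
python3 -m jog '170 0 0 0.2 0 0 0'>/dev/null; sh l.sh 2
```

```text
17.32 q6 1.4341 Mz 0.158 e6 0.1722 F -2.5 0.2 5.8 z 84.2 yaw 0.0140
17.40 q6 1.4346 Mz 0.126 e6 0.1529 F -2.9 -0.5 6.4 z 84.2 yaw 0.0134
17.82 q6 1.5082 Mz 0.111 e6 0.1878 F -2.5 0.0 6.7 z 84.1 yaw -0.0598
17.90 q6 1.5087 Mz 0.233 e6 0.1685 F -3.5 -1.2 5.4 z 84.1 yaw -0.0602
```

```bash

python3 -m jog '170 0 0 0.4 0 0 1.3; 170 0 0 0.4 0 0 1.3; 170 0 0 0.4 0 0 1.3; 170 0 0 0.2 0 0 0;170 0 0 0.2 0 0 0' >/dev/null;sh l.sh 2
python3 -m jog '170 0 0 0.2 0 0 0'>/dev/null; sh l.sh 2
python3 -m jog '80 0 0 0 0 0 0; 80 0 0 0 0 0 0; 80 0 0 -20 0 0 0; 80 0 0 -25 0 0 0' >/dev/null
python3 -c "
from h import *
st(); plan([475,80.4,126],0.51,80)"
```

```text
18.32 q6 1.5821 Mz 0.243 e6 0.2055 F -3.3 -1.4 5.2 z 83.9 yaw -0.1333
18.40 q6 1.5825 Mz 0.186 e6 0.1861 F -2.6 0.7 5.9 z 83.9 yaw -0.1337
18.73 p [581.6 -71.3 124.6] yaw -0.1356 [3.14 0.  ] F [1.4 0.8 0.4] M [ 0.007 -0.026  0.038] op 0.687 q6 1.58
80 -21 -22.6 -0.3 0.01 0.01 -6.17; 80 -18.5 -24.8 -0.3 0.01 0.01 -6.17; 80 -15.7 -26.6 -0.3 0.01 0.01 -6.17; 80 -12.7 -28.1 -0.3 0.01 0.01 -6.17; 80 -9.7 -29.4 -0.3 0.01 0.01 -6.17
80 -6.4 -30.2 -0.2 0.01 0.01 -6.17
```

```bash
python3 -m jog '80 -21 -22.5 0 0 0 -6.2; 80 -18.5 -25 0 0 0 -6.2; 80 -15.5 -26.5 0 0 0 -6.2; 80 -12.5 -28 0 0 0 -6.2; 80 -9.5 -29.5 0 0 0 -6.2' >/dev/null; python3 -c "
from h import *
st(); plan([475,80.4,122],0.51,80,n=1)"
```

```text
19.15 p [498.9  54.7 128.6] yaw 0.4163 [ 3.133 -0.013] F [ 1.1 -0.  -0.5] M [ 0.026 -0.068 -0.008] op 0.684 q6 1.27
80 -11.6 -33.2 6.2 0.52 -0.74 -5.37
```

```bash
python3 -m jog '80 -9 -26 4 0.5 -0.7 -5.2; 80 0 0 0 0 0 0' >/dev/null; python3 -c "
from h import *
st(); plan([475,80.4,116],0.51,80,n=1)"
```

```text
19.32 p [476.3  78.8 123.9] yaw 0.5196 [-3.14 -0.  ] F [-0.2 -0.4 -0.6] M [-0.013  0.016 -0.025] op 0.686 q6 1.21
80 -0.4 -2 7.9 -0.09 -0 0.55
```

```bash
python3 -m jog '80 -0.4 -2 20 0 0 0.5; 80 0 0 17 0 0 0; 80 0 0 0 0 0 0; 80 0 0 0 0 0 0' >/dev/null; python3 -c "
from h import *
st();plan([475,80.4,84],0.51,80,n=1)
im=optics.grab_frame('wrist')[:,:,::-1]; cv2.imwrite('pics/w6.png',im)"
```

```text
19.65 p [476.7  82.4  87. ] yaw 0.5114 [ 3.142 -0.005] F [0.2 0.8 1. ] M [ 0.006 -0.014  0.016] op 0.691 q6 1.22
80 -2.5 0.9 3 0 -0.29 0.08
```

View pics/w6.png

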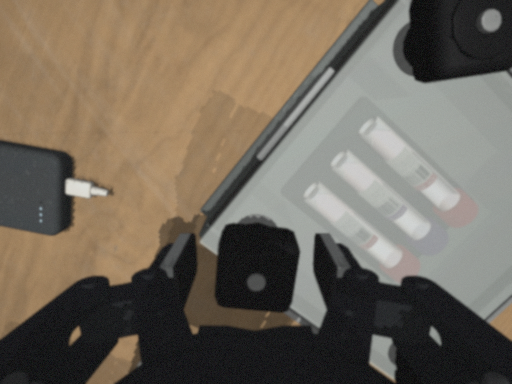

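P4 at (257,266) is centred but rotated about 4° clockwise to the jaws. I'll correct that, then close.

```bash
python3 -m jog '80 -2 0.8 2.5 0 -0.3 4; 170 0 0 0 0 0 0; 170 0 0 0 0 0 0; 170 0 0 0.5 0 0 0; 170 0 0 0.5 0 0 0' 45 >/dev/null; sh l.sh 4
python3 -m jog '170 0 0 0.6 0 0 0'>/dev/null; sh l.sh 4
python3 -c "
from h import *
st()"
```

```text
20.12 q6 1.2919 Mz -0.083 e6 0.0335 F -1.1 -2.2 -3.2 z 87.0 yaw 0.4387
20.20 q6 1.2905 Mz -0.020 e6 -0.0338 F -1.1 0.3 2.5 z 86.9 yaw 0.4398
20.2 p [476.3  81.4  86.9] yaw 0.4398 [-3.138e+00 -2.000e-03] F [-1.1  0.3  2.5] M [ 0.044  0.369 -0.02 ] op 0.415 q6 1.29
```

```bash

python3 -m jog '170 0 0 0.4 0 0 1.3; 170 0 0 0.4 0 0 1.3; 170 0 0 0.4 0 0 1.3; 170 0 0 0.2 0 0 0;170 0 0 0.2 0 0 0' >/dev/null;sh l.sh 4
python3 -m jog '170 0 0 0.2 0 0 0'>/dev/null; sh l.sh 4
python3 -m jog '170 0 0 0.4 0 0 1.3; 170 0 0 0.4 0 0 1.3; 170 0 0 0.4 0 0 1.3; 170 0 0 0.2 0 0 0;170 0 0 0.2 0 0 0' >/dev/null;sh l.sh 4
python3 -m jog '170 0 0 0.2 0 0 0'>/dev/null; sh l.sh 4
```

```text
20.62 q6 1.3644 Mz 0.126 e6 0.1816 F -3.2 0.7 3.3 z 86.8 yaw 0.3652
20.70 q6 1.3647 Mz 0.114 e6 0.1746 F -3.5 1.5 4.7 z 86.8 yaw 0.3648
21.12 q6 1.4371 Mz 0.144 e6 0.1626 F -3.6 1.0 5.6 z 86.6 yaw 0.2926
21.20 q6 1.4374 Mz 0.139 e6 0.1427 F -4.1 1.0 6.6 z 86.6 yaw 0.2924
```

```bash

python3 -m jog '170 0 0 0.4 0 0 1.3; 170 0 0 0.4 0 0 1.3; 170 0 0 0.4 0 0 1.3; 170 0 0 0.2 0 0 0;170 0 0 0.2 0 0 0' >/dev/null;sh l.sh 4
python3 -m jog '170 0 0 0.2 0 0 0'>/dev/null; sh l.sh 4
python3 -m jog '170 0 0 0.4 0 0 1.3; 170 0 0 0.4 0 0 1.3; 170 0 0 0.4 0 0 1.3; 170 0 0 0.2 0 0 0;170 0 0 0.2 0 0 0' >/dev/null;sh l.sh 4
python3 -m jog '170 0 0 0.2 0 0 0'>/dev/null; sh l.sh 4
```

```text
21.62 q6 1.5096 Mz 0.168 e6 0.1632 F -3.8 1.0 5.1 z 86.4 yaw 0.2203
21.70 q6 1.5099 Mz 0.154 e6 0.1434 F -2.7 0.4 5.7 z 86.4 yaw 0.2201
22.12 q6 1.5821 Mz 0.165 e6 0.1636 F -3.6 1.8 6.1 z 86.2 yaw 0.1479
22.20 q6 1.5824 Mz 0.115 e6 0.1439 F -4.6 1.1 6.5 z 86.2 yaw 0.1477
```

```bash

python3 -m jog '170 0 0 0.4 0 0 1.3; 170 0 0 0.4 0 0 1.3; 170 0 0 0.4 0 0 1.3; 170 0 0 0.2 0 0 0;170 0 0 0.2 0 0 0' >/dev/null;sh l.sh 4
python3 -m jog '170 0 0 0.2 0 0 0'>/dev/null; sh l.sh 4
python3 -m jog '170 0 0 0.4 0 0 1.3; 170 0 0 0.4 0 0 1.3; 170 0 0 0.4 0 0 1.3; 170 0 0 0.2 0 0 0;170 0 0 0.2 0 0 0' >/dev/null;sh l.sh 4
python3 -m jog '170 0 0 0.2 0 0 0'>/dev/null; sh l.sh 4
```

```text
22.62 q6 1.6547 Mz 0.114 e6 0.1641 F -3.0 1.9 6.8 z 86.1 yaw 0.0756
22.70 q6 1.6549 Mz 0.107 e6 0.1443 F -2.7 1.3 6.8 z 86.0 yaw 0.0754
23.12 q6 1.7272 Mz 0.164 e6 0.1645 F -4.0 1.0 6.3 z 85.9 yaw 0.0032
23.20 q6 1.7275 Mz 0.112 e6 0.1448 F -3.9 0.9 5.9 z 85.9 yaw 0.0030
```

```bash

python3 -m jog '170 0 0 0.4 0 0 1.3; 170 0 0 0.4 0 0 1.3; 170 0 0 0.4 0 0 1.3; 170 0 0 0.2 0 0 0;170 0 0 0.2 0 0 0' >/dev/null;sh l.sh 4
python3 -m jog '170 0 0 0.2 0 0 0'>/dev/null; sh l.sh 4
python3 -m jog '170 0 0 0.4 0 0 1.3; 170 0 0 0.4 0 0 1.3; 170 0 0 0.4 0 0 1.3; 170 0 0 0.2 0 0 0;170 0 0 0.2 0 0 0' >/dev/null;sh l.sh 4
python3 -m jog '170 0 0 0.2 0 0 0'>/dev/null; sh l.sh 4
```

```text
23.62 q6 1.7997 Mz 0.104 e6 0.1674 F -3.3 1.2 6.4 z 85.7 yaw -0.0691
23.70 q6 1.8000 Mz 0.174 e6 0.1477 F -3.9 1.4 6.5 z 85.7 yaw -0.0694
24.12 q6 1.8721 Mz 0.154 e6 0.1804 F -3.5 0.7 4.1 z 85.6 yaw -0.1413
24.20 q6 1.8724 Mz 0.117 e6 0.1607 F -4.3 1.0 5.8 z 85.6 yaw -0.1416
```

```bash

python3 -m jog '170 0 0 0.4 0 0 1.3; 170 0 0 0.4 0 0 1.3; 170 0 0 0.4 0 0 1.3; 170 0 0 0.4 0 0 1.3; 170 0 0 0.2 0 0 0' >/dev/null
python3 -m jog '170 0 0 0.2 0 0 0; 170 0 0 0.2 0 0 0'>/dev/null; sh l.sh 4
python3 -m jog '80 0 0 0 0 0 0; 80 0 0 0 0 0 0; 80 0 0 -20 0 0 0; 80 0 0 -25 0 0 0' >/dev/null
python3 -c "
from h import *
st(); plan([452.5,-49.7,126],0.955,80)"
```

```text
24.78 q6 1.9686 Mz 0.142 e6 0.1836 F -3.3 1.2 6.0 z 85.4 yaw -0.2374
25.12 p [475.1  79.2 127.4] yaw -0.2381 [3.141 0.005] F [ 0.4 -0.8  0.4] M [ 0.029  0.015 -0.028] op 0.689 q6 1.97
80 0.8 13.1 0.1 -0.01 0.03 -6.84; 80 -0.7 13.1 0.1 -0.01 0.03 -6.84; 80 -2.3 12.9 0.1 -0.01 0.03 -6.84; 80 -3.8 12.5 0.2 -0.01 0.03 -6.84; 80 -5.3 12 0.2 -0.01 0.03 -6.84
80 -6.6 11.3 0.2 -0.01 0.03 -6.84; 80 -7.9 10.4 0.1 -0.01 0.03 -6.84; 80 -9.1 9.4 0.1 -0.01 0.03 -6.84; 80 -10.2 8.2 0.1 -0.01 0.03 -6.84; 80 -11.1 7 0.1 -0.01 0.03 -6.84
```

```bash
python3 -m jog '80 1 13 0 0 0 -6.8; 80 -0.5 13 0 0 0 -6.8; 80 -2 13 0 0 0 -6.8; 80 -4 12.5 0 0 0 -6.8; 80 -5 12 0 0 0 -6.8' >/dev/null
python3 -m jog '80 -6.5 11.5 0 0 0 -6.8; 80 -8 10.5 0 0 0 -6.8; 80 -9 9.5 0 0 0 -6.8; 80 -10 8 0 0 0 -6.8' >/dev/null
 python3 -c "
from h import *
st(); plan([452.5,-49.7,124],0.948,80,n=1)"
```

```text
25.87 p [464.8 -40.7 132.6] yaw 0.8769 [ 3.132 -0.008] F [-0.6 -0.1  0.1] M [0.029 0.041 0.015] op 0.683 q6 0.6
80 -14.9 -3.7 8.5 0.59 -0.46 -4.08
```

```bash
python3 -m jog '80 -11 -3 7 0.5 -0.4 -3.9; 80 0 0 0 0 0 0' >/dev/null
 python3 -c "
from h import *
st(); plan([452.5,-49.7,83],0.948,80,n=1)"
```

```text
26.03 p [456.  -49.7 125.5] yaw 0.9533 [ 3.138e+00 -1.000e-03] F [-0.8 -0.2  0.4] M [ 0.012 -0.015 -0.002] op 0.684 q6 0.51
80 -2.1 -3 42.5 0.21 -0.06 0.3
```

```bash
python3 -m jog '80 -2 -3 21 0.2 0 0.3; 80 0 0 19 0 0 0; 80 0 0 0 0 0 0; 80 0 0 0 0 0 0' >/dev/null; python3 -c "
from h import *
st();plan([452.3,-49.5,83],0.948,80,n=1)
im=optics.grab_frame('wrist')[:,:,::-1]; cv2.imwrite('pics/w7.png',im)"
```

```text
26.37 p [455.9 -50.1  86. ] yaw 0.9364 [ 3.136 -0.004] F [0.3 0.6 0.2] M [ 0.055 -0.011 -0.003] op 0.686 q6 0.52
80 -1.7 -3.3 3 0.32 -0.24 -0.67
```

View pics/w7.png

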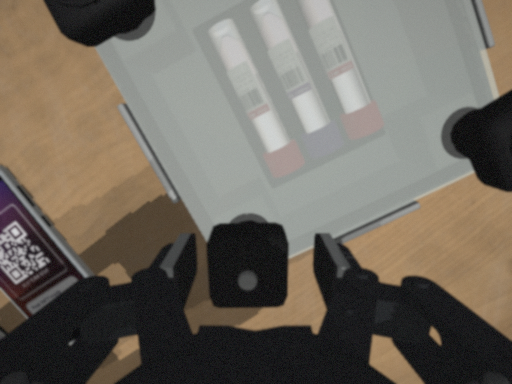

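```bash
python3 -m jog '80 -1.6 -2.6 2 0.3 -0.2 -0.5; 170 0 0 0 0 0 0; 170 0 0 0 0 0 0; 170 0 0 0.5 0 0 0; 170 0 0 0.5 0 0 0' 45 >/dev/null; sh l.sh 3b
python3 -m jog '170 0 0 0.5 0 0 2.5; 170 0 0 0.5 0 0 2.5; 170 0 0 0.5 0 0 2.5; 170 0 0 0.5 0 0 2.5; 170 0 0 0.5 0 0 2.5' >/dev/null; sh l.sh 3b
python3 -m jog '170 0 0 0.5 0 0 2.5; 170 0 0 0.5 0 0 2.5; 170 0 0 0.5 0 0 2.5; 170 0 0 0.5 0 0 2; 170 0 0 0.3 0 0 0' >/dev/null; sh l.sh 3b
```

```text
26.83 q6 0.5139 Mz -0.031 e6 -0.0023 F -0.9 -3.7 -2.7 z 86.5 yaw 0.9443
27.25 q6 0.7400 Mz 0.268 e6 -0.6578 F -1.3 -0.7 1.8 z 86.2 yaw 0.7202
27.67 q6 0.9162 Mz 0.269 e6 0.8877 F -1.1 1.3 -1.3 z 86.0 yaw 0.5460
```

```bash

python3 -m jog '170 0 0 0.3 0 0 1.3; 170 0 0 0.3 0 0 1.3; 170 0 0 0.3 0 0 1.3; 170 0 0 0.2 0 0 0; 170 0 0 0.2 0 0 0' >/dev/null; sh l.sh 3b
python3 -m jog '170 0 0 0.2 0 0 0' >/dev/null; sh l.sh 3b
python3 -m jog '170 0 0 0.3 0 0 1.3; 170 0 0 0.3 0 0 1.3; 170 0 0 0.3 0 0 1.3; 170 0 0 0.2 0 0 0; 170 0 0 0.2 0 0 0' >/dev/null; sh l.sh 3b
python3 -m jog '170 0 0 0.2 0 0 0' >/dev/null; sh l.sh 3b
```

```text
28.08 q6 0.9879 Mz 0.232 e6 0.3621 F -2.0 -0.6 6.4 z 85.8 yaw 0.4751
28.17 q6 0.9876 Mz 0.282 e6 0.3136 F -3.0 -0.1 6.7 z 85.8 yaw 0.4753
28.58 q6 1.0570 Mz 0.239 e6 0.3313 F -3.4 -0.8 5.5 z 85.7 yaw 0.4061
28.67 q6 1.0567 Mz 0.280 e6 0.3069 F -2.8 0.1 6.1 z 85.7 yaw 0.4063
```

```bash

python3 -m jog '170 0 0 0.2 0 0 0' >/dev/null; sh l.sh 3b
python3 -m jog '80 0 0 0 0 0 0; 80 0 0 0 0 0 0; 80 0 0 -20 0 0 0; 80 0 0 -25 0 0 0' >/dev/null
python3 -c "
from h import *
st(); plan([604,57,126],0.67,80)"
```

```text
28.75 q6 1.0563 Mz 0.259 e6 0.2858 F -3.2 -0.9 6.2 z 85.7 yaw 0.4067
29.08 p [451.4 -48.5 127.8] yaw 0.4059 [3.142e+00 2.000e-03] F [ 0.  -0.7  0.4] M [-0.07  -0.036  0.027] op 0.69 q6 1.06
80 36.4 -7.3 0.3 -0 0.02 -3.03; 80 36.7 -5.4 0.3 -0 0.02 -3.03; 80 36.9 -3.5 0.3 -0 0.02 -3.03; 80 37.1 -1.5 0.3 -0 0.02 -3.03; 80 37.1 0.5 0.3 -0 0.02 -3.03
```

```bash
python3 -m jog '80 36.5 -7.5 0 0 0 -3; 80 36.5 -5.5 0 0 0 -3; 80 37 -3.5 0 0 0 -3; 80 37 -1.5 0.5 0 0 -3; 80 24 0.5 0.5 0 0 -3' >/dev/null
python3 -m jog '80 0 0 0 0 0 0' >/dev/null
 python3 -c "
from h import *
st(); plan([604,57,122],0.67,80,n=1)"
```

```text
29.58 p [602.7  53.9 132.7] yaw 0.6755 [ 3.135 -0.009] F [-0.2  0.3  0.7] M [ 0.005 -0.036  0.024] op 0.681 q6 0.98
80 2.9 -1.7 10.8 0.37 -0.52 0.31
```

```bash
python3 -m jog '80 2.9 -1.7 10 0.4 -0.5 0.3; 80 0 0 20 0 0 0; 80 0 0 17 0 0 0; 80 0 0 0 0 0 0;80 0 0 0 0 0 0' >/dev/null; python3 -c "
from h import *
st();plan([604,57,84],0.67,80,n=1)
im=optics.grab_frame('wrist')[:,:,::-1]; cv2.imwrite('pics/w8.png',im)"
```

```text
30.0 p [602.9  57.4  81.5] yaw 0.6658 [-3.139e+00  2.000e-03] F [ 0.5 -0.5  0.2] M [-0.018 -0.043  0.026] op 0.684 q6 1.0
80 0.6 1 -2.5 -0.16 0.12 -0.24
```

View pics/w8.png

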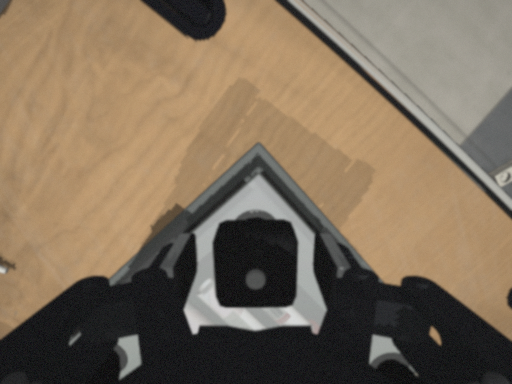

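```bash
python3 -m jog '170 0.6 0.8 -1.5 0 0 0; 170 0 0 0 0 0 0; 170 0 0 0 0 0 0; 170 0 0 0.5 0 0 0; 170 0 0 0.5 0 0 0' 45 >/dev/null; sh l.sh 1b
python3 -m jog '170 0 0 0.5 0 0 2.5; 170 0 0 0.5 0 0 2.5; 170 0 0 0.5 0 0 2.5; 170 0 0 0.5 0 0 2.5; 170 0 0 0.5 0 0 2.5' >/dev/null; sh l.sh 1b
python3 -m jog '170 0 0 0.5 0 0 2.5; 170 0 0 0.5 0 0 2.5; 170 0 0 0.5 0 0 2.5; 170 0 0 0.5 0 0 2; 170 0 0 0.3 0 0 0' >/dev/null; sh l.sh 1b
```

```text
30.47 q6 0.9959 Mz 0.030 e6 0.0271 F -0.1 0.4 -0.0 z 84.2 yaw 0.6629
30.88 q6 1.2210 Mz 0.223 e6 -0.6557 F -1.7 3.7 -0.5 z 84.0 yaw 0.4381
31.30 q6 1.3961 Mz 0.235 e6 0.8502 F -0.3 1.9 -3.6 z 83.8 yaw 0.2639
```

```bash

python3 -m jog '170 0 0 0.3 0 0 1.3; 170 0 0 0.3 0 0 1.3; 170 0 0 0.3 0 0 1.3; 170 0 0 0.2 0 0 0; 170 0 0 0.2 0 0 0' >/dev/null; sh l.sh 1b
python3 -m jog '170 0 0 0.2 0 0 0' >/dev/null; sh l.sh 1b
python3 -m jog '170 0 0 0.3 0 0 1.3; 170 0 0 0.3 0 0 1.3; 170 0 0 0.3 0 0 1.5; 170 0 0 0.2 0 0 0; 170 0 0 0.2 0 0 0' >/dev/null; sh l.sh 1b
python3 -m jog '170 0 0 0.2 0 0 0' >/dev/null; sh l.sh 1b
python3 -m jog '170 0 0 0.2 0 0 0' >/dev/null; sh l.sh 1b
```

```text
31.72 q6 1.4675 Mz 0.260 e6 0.3177 F -1.4 0.9 1.2 z 83.6 yaw 0.1927
31.80 q6 1.4674 Mz 0.249 e6 0.2703 F -2.1 2.3 3.5 z 83.6 yaw 0.1928
32.22 q6 1.5456 Mz 0.240 e6 0.3442 F -3.2 1.1 6.3 z 83.5 yaw 0.1146
32.30 q6 1.5455 Mz 0.216 e6 0.2844 F -3.5 2.4 5.4 z 83.5 yaw 0.1147
32.38 q6 1.5453 Mz 0.272 e6 0.2451 F -2.5 1.4 6.3 z 83.5 yaw 0.1149
```

```bash

python3 -m jog '80 0 0 0 0 0 0; 80 0 0 0 0 0 0; 80 0 0 -20 0 0 0; 80 0 0 -25 0 0 0' >/dev/null
python3 -c "
from h import *
st(); plan([582.3,-71.5,126],-0.075,80)"
```

```text
32.72 p [600.7  56.8 124.2] yaw 0.1144 [-3.14   0.007] F [-0.1 -0.3  0. ] M [-0.012 -0.037  0.016] op 0.685 q6 1.55
80 -8.2 31.3 -0.5 -0.02 0.1 2.71; 80 -6.7 31.7 -0.5 -0.02 0.1 2.71; 80 -5.2 32 -0.5 -0.02 0.1 2.71; 80 -3.7 32.2 -0.5 -0.02 0.1 2.71
```

```bash
python3 -m jog '80 -8 31.5 -0.5 0 0 2.7; 80 -6.5 31.5 0 0 0.1 2.7; 80 -5 32 0 0 0.1 2.7; 80 -3.5 24 0 0 0.1 2.7; 80 0 0 0 0 0 0' >/dev/null
 python3 -c "
from h import *
st(); plan([582.3,-71.5,122],-0.075,80,n=1)"
```

```text
33.13 p [589. -67. 130.] yaw -0.0787 [-3.141 -0.012] F [ 0.1 -0.6 -0.6] M [ 0.021 -0.021  0.037] op 0.685 q6 1.53
80 -6.4 5 7.9 -0.05 -0.7 -0.21
```

```bash
python3 -m jog '80 -5.5 4.5 7 0 -0.6 -0.2; 80 0 0 20 0 0 0; 80 0 0 17 0 0 0; 80 0 0 0 0 0 0;80 0 0 0 0 0 0' >/dev/null; python3 -c "
from h import *
st();plan([582.3,-71.5,84],-.075,80,n=1)
im=optics.grab_frame('wrist')[:,:,::-1]; cv2.imwrite('pics/w9.png',im)"
```

```text
33.55 p [583.6 -72.3  83.7] yaw -0.0741 [-3.141e+00 -3.000e-03] F [ 0.2 -0.1  0.3] M [-0.062  0.042 -0.009] op 0.688 q6 1.52
80 -1.4 -0.7 -0.3 -0.03 -0.15 0.05
```

View pics/w9.png

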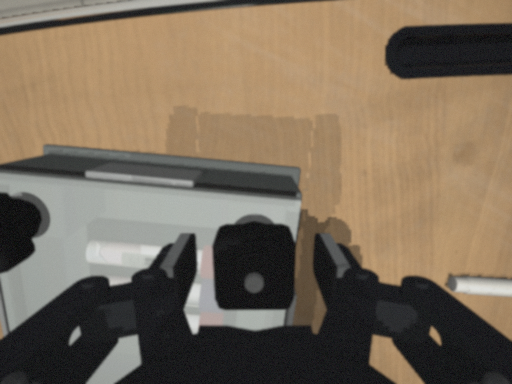

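```bash
python3 -m jog '170 -1 -0.6 0 0 0 0; 170 0 0 0 0 0 0; 170 0 0 0 0 0 0; 170 0 0 0.5 0 0 0; 170 0 0 0.5 0 0 0' 45 >/dev/null; sh l.sh 2b
python3 -m jog '170 0 0 0.5 0 0 2.5; 170 0 0 0.5 0 0 2.5; 170 0 0 0.5 0 0 2.5; 170 0 0 0.5 0 0 2.5; 170 0 0 0.5 0 0 2.5' >/dev/null; sh l.sh 2b
python3 -m jog '170 0 0 0.5 0 0 2.5; 170 0 0 0.5 0 0 2.5; 170 0 0 0.5 0 0 2.5; 170 0 0 0.5 0 0 2; 170 0 0 0.3 0 0 0' >/dev/null; sh l.sh 2b
```

```text
34.02 q6 1.5187 Mz 0.010 e6 -0.0089 F -1.9 -0.3 1.0 z 84.7 yaw -0.0699
34.43 q6 1.7435 Mz 0.231 e6 -0.6721 F -1.8 -1.2 -0.7 z 84.5 yaw -0.2928
34.85 q6 1.9183 Mz 0.191 e6 0.8755 F -0.7 -2.1 -2.6 z 84.3 yaw -0.4656
```

```bash

python3 -m jog '170 0 0 0.3 0 0 1.3; 170 0 0 0.3 0 0 1.3; 170 0 0 0.3 0 0 1.3; 170 0 0 0.3 0 0 1.3; 170 0 0 0.2 0 0 0' >/dev/null; sh l.sh 2b
python3 -m jog '170 0 0 0.3 0 0 1.3; 170 0 0 0.3 0 0 1.3; 170 0 0 0.3 0 0 1.5; 170 0 0 0.2 0 0 0; 170 0 0 0.2 0 0 0' >/dev/null; sh l.sh 2b
python3 -m jog '170 0 0 0.2 0 0 0' >/dev/null; sh l.sh 2b
```

```text
35.27 q6 2.0145 Mz 0.239 e6 0.5795 F -2.3 -1.8 2.0 z 84.1 yaw -0.5609
35.68 q6 2.0936 Mz 0.283 e6 0.3828 F -3.6 -0.9 5.4 z 84.0 yaw -0.6399
35.77 q6 2.0936 Mz 0.299 e6 0.3437 F -2.6 -2.7 5.8 z 83.9 yaw -0.6400
```

```bash

python3 -m jog '170 0 0 0.2 0 0 0' >/dev/null; sh l.sh 2b
python3 -m jog '170 0 0 0.2 0 0 0' >/dev/null; sh l.sh 2b
python3 -m jog '170 0 0 0.2 0 0 0' >/dev/null; sh l.sh 2b
python3 -m jog '170 0 0 0.2 0 0 0' >/dev/null; sh l.sh 2b
```

```text
35.85 q6 2.0936 Mz 0.333 e6 0.3033 F -4.5 -0.8 6.0 z 83.9 yaw -0.6400
35.93 q6 2.0935 Mz 0.323 e6 0.2948 F -3.4 -1.2 5.5 z 84.0 yaw -0.6399
36.02 q6 2.0934 Mz 0.273 e6 0.2917 F -3.5 -1.6 5.5 z 84.0 yaw -0.6397
36.10 q6 2.0934 Mz 0.235 e6 0.2907 F -3.6 -1.2 6.2 z 83.9 yaw -0.6397
```

```bash

python3 -m jog '80 0 0 0 0 0 0; 80 0 0 0 0 0 0; 80 0 0 -20 0 0 0; 80 0 0 -25 0 0 0' >/dev/null
python3 -c "
from h import *
st(); plan([475.3,80.2,126],-0.177,80)"
```

```text
36.43 p [580.6 -70.6 124.8] yaw -0.6415 [ 3.138e+00 -2.000e-03] F [ 0.4  0.1 -0.7] M [ 0.019 -0.061 -0.007] op 0.689 q6 2.09
80 -34.9 -11.6 -0.3 0.04 -0.01 -5.32; 80 -33.7 -14.8 -0.3 0.04 -0.01 -5.32; 80 -32.2 -17.8 -0.3 0.04 -0.01 -5.32; 80 -30.4 -20.7 -0.3 0.04 -0.01 -5.32; 80 -28.3 -23.5 -0.3 0.04 -0.01 -5.32
```

```bash
python3 -m jog '80 -35 -11.5 -0.5 0 0 -5.3; 80 -33.5 -15 0 0 0 -5.3; 80 -32 -18 0 0 0 -5.3; 80 -30.5 -20.5 0 0 0 -5.3; 80 -19 -15 0 0 0 -5.3' >/dev/null
python3 -m jog '80 0 0 0 0 0 0' >/dev/null
 python3 -c "
from h import *
st(); plan([475.3,80.2,122],-0.177,80,n=1)"
```

```text
36.93 p [485.4  73.8 129. ] yaw -0.1644 [-3.141 -0.015] F [-0.2  0.3  0.2] M [0.026 0.    0.026] op 0.689 q6 1.89
80 -11.1 -4.7 6.8 -0.06 -0.85 0.72
```

```bash
python3 -m jog '80 -10 -4.3 6.5 0 -0.8 0.7; 80 0 0 20 0 0 0; 80 0 0 15 0 0 0; 80 0 0 0 0 0 0;80 0 0 0 0 0 0' >/dev/null; python3 -c "
from h import *
st();plan([475.3,80.2,85],-.177,80,n=1)
im=optics.grab_frame('wrist')[:,:,::-1]; cv2.imwrite('pics/w10.png',im)"
```

```text
37.35 p [477.   82.   85.9] yaw -0.1843 [-3.138e+00 -2.000e-03] F [0.4 0.2 0.2] M [-0.003 -0.026 -0.011] op 0.69 q6 1.92
80 -1.4 2 0.9 -0.21 -0.13 -0.42
```

View pics/w10.png

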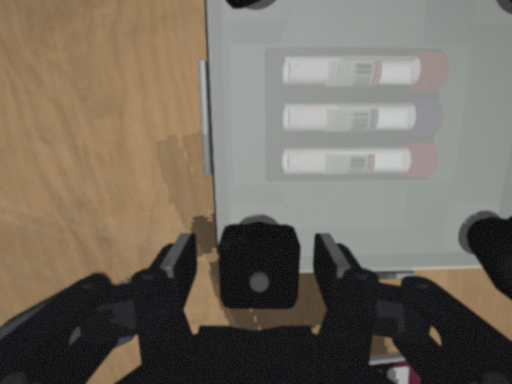

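```bash
python3 -m jog '80 -1 1.6 0.5 0 0 -0.3; 170 0 0 0 0 0 0; 170 0 0 0 0 0 0; 170 0 0 0.5 0 0 0; 170 0 0 0.5 0 0 0' 45 >/dev/null; sh l.sh 4b
python3 -m jog '170 0 0 0.5 0 0 2.5; 170 0 0 0.5 0 0 2.5; 170 0 0 0.5 0 0 2.5; 170 0 0 0.5 0 0 2.5; 170 0 0 0.5 0 0 2.5' >/dev/null; sh l.sh 4b
python3 -m jog '170 0 0 0.5 0 0 2.5; 170 0 0 0.5 0 0 2.5; 170 0 0 0.5 0 0 2.5; 170 0 0 0.5 0 0 2; 170 0 0 0.3 0 0 0' >/dev/null; sh l.sh 4b
```

```text
37.82 q6 1.9101 Mz -0.041 e6 -0.0109 F -2.6 1.1 3.5 z 86.8 yaw -0.1830
38.23 q6 2.1354 Mz 0.221 e6 -0.6757 F -3.0 1.0 5.1 z 86.6 yaw -0.4075
38.65 q6 2.3108 Mz 0.210 e6 0.8456 F -1.2 1.7 1.3 z 86.3 yaw -0.5818
```

```bash

python3 -m jog '170 0 0 0.3 0 0 1.3; 170 0 0 0.3 0 0 1.3; 170 0 0 0.3 0 0 1.3; 170 0 0 0.3 0 0 1.3; 170 0 0 0.2 0 0 0' >/dev/null; sh l.sh 4b
python3 -m jog '170 0 0 0.3 0 0 1.3; 170 0 0 0.3 0 0 1.3; 170 0 0 0.2 0 0 0; 170 0 0 0.2 0 0 0; 170 0 0 0.2 0 0 0' >/dev/null; sh l.sh 4b
python3 -m jog '170 0 0 0.2 0 0 0; 170 0 0 0.2 0 0 0; 170 0 0 0.2 0 0 0' >/dev/null; sh l.sh 4b
```

```text
39.07 q6 2.4061 Mz 0.263 e6 0.6467 F -2.8 0.4 4.8 z 86.2 yaw -0.6764
39.48 q6 2.4562 Mz 0.277 e6 0.2726 F -2.8 0.6 5.8 z 86.1 yaw -0.7260
39.73 q6 2.4574 Mz 0.237 e6 0.2484 F -1.8 0.8 6.5 z 86.1 yaw -0.7270
```

```bash

python3 -m jog '170 0 0 0.3 0 0 1.3; 170 0 0 0.3 0 0 1.3; 170 0 0 0.2 0 0 0; 170 0 0 0.2 0 0 0; 170 0 0 0.2 0 0 0' >/dev/null; sh l.sh 4b
python3 -m jog '170 0 0 0.2 0 0 0' >/dev/null; sh l.sh 4b
python3 -m jog '170 0 0 0.2 0 0 0' >/dev/null; sh l.sh 4b
python3 -m jog '170 0 0 0.2 0 0 0' >/dev/null; sh l.sh 4b
```

```text
40.15 q6 2.5069 Mz 0.164 e6 0.2718 F -2.4 0.7 6.2 z 86.0 yaw -0.7760
40.23 q6 2.5073 Mz 0.272 e6 0.2528 F -1.8 0.7 5.8 z 86.0 yaw -0.7764
40.32 q6 2.5077 Mz 0.226 e6 0.2503 F -2.3 0.8 6.3 z 86.0 yaw -0.7767
40.40 q6 2.5081 Mz 0.285 e6 0.2495 F -3.2 1.1 6.3 z 86.0 yaw -0.7770
```

```bash

python3 -m jog '80 0 0 0 0 0 0; 80 0 0 0 0 0 0; 60 0 0 -20 0 0 0; 60 0 0 -30 0 0 0; 60 0 0 -40 0 0 0' >/dev/null
python3 -c "
from h import *
st(); plan([470,170,240],-0.3,60)"
```

```text
40.82 p [471.6  77.7 171.1] yaw -0.7798 [3.137 0.004] F [ 0.8  0.7 -1. ] M [-0.001 -0.025 -0.036] op 0.77 q6 2.51
60 -16.6 -16 -17.2 0.05 0.07 -6.87; 60 -14.5 -17.9 -17.2 0.05 0.07 -6.87; 60 -12.2 -19.6 -17.2 0.05 0.07 -6.87; 60 -9.8 -20.9 -17.2 0.05 0.07 -6.87
```

```bash

python3 -m jog '60 -27 -27 -17 0 0 0; 60 -27 -27 -17 0 0 0; 60 -27 -27 -17 0 0 0; 60 -27 -27 -17 0 0 0; 60 -27 -27 0 0 0 0' >/dev/null
python3 -m jog '60 0 0 0 0 0 0;60 0 0 0 0 0 0' >/dev/null
python3 -c "
from h import *
st()
im=optics.grab_frame('top')[:,:,::-1]; cv2.imwrite('pics/top1.png',im)
a=cv2.resize(im[140:240,220:320],(600,600),interpolation=cv2.INTER_CUBIC); cv2.imwrite('pics/top1z.png',a)
cv2.imwrite('pics/scene1.png',optics.grab_frame('scene')[:,:,::-1]); st()"
```

```text
41.4 p [477.  275.3 251.3] yaw -0.7893 [-3.129 -0.004] F [ 0.4 -1.3  0.2] M [-0.011  0.008 -0.001] op 0.768 q6 2.88
41.5 p [476.8 273.8 250.7] yaw -0.7909 [-3.13  -0.004] F [ 0.7 -0.1 -0.7] M [-0.009  0.034  0.004] op 0.767 q6 2.88
```

View pics/top1.png

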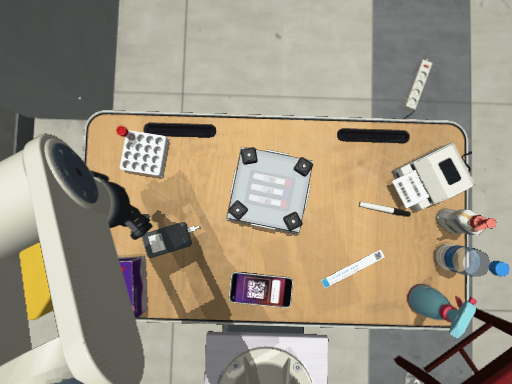

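View pics/top1z.png

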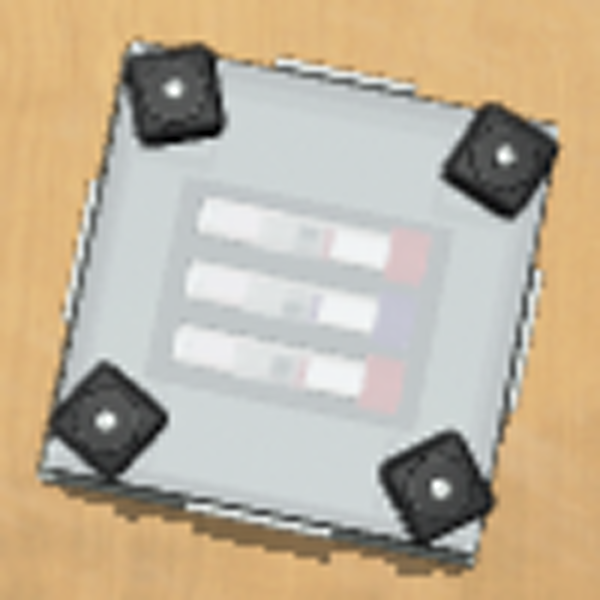

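All four knobs sit at the angles expected, the bystanders haven't moved and the arm is clear. Handing in.

```bash
python3 -c "
from h import *
st(); print(ticket.sign_off())"
```

```text
41.5 p [476.8 273.8 250.7] yaw -0.7909 [-3.13  -0.004] F [ 0.7 -0.1 -0.7] M [-0.009  0.034  0.004] op 0.767 q6 2.88
the job is handed in; nothing more can be done
None
```

I tightened all four knobs crosswise in two passes and handed the job in at 41.5 s. Both passes went in the same order: near-right, far-left, far-right, near-left as seen from the robot, so the second knob was diagonal to the first each time.

| Knob | Snug: drag rise by motor torque (N m) | Second pass: further hand turn (rad) | Hand-tight: drag rise by wrist sensor (N m) | Hand-tight: drag rise by motor torque (N m) |
|---|---|---|---|---|
| near-right | +0.046 | 0.48 | +0.12 | about +0.13 |
| far-left | +0.041 | 0.49 | +0.12 | +0.09 to +0.13 |
| far-right | +0.040 | 0.51 | +0.19 | +0.145 |
| near-left | +0.039 | 0.54 | about +0.10 to +0.12 | about +0.105 to +0.12 |

- **Snug:** I felt each foot bite as a rise above that knob's own flat free reading. All four rises are inside the 0.02 to 0.06 band.
- **Hand-tight:** From the turn past each bite I estimate a drag rise of 0.11 to 0.12 N m and a press of about 45 to 50 N. That is well short of overtightening.
- **Checks that disagreed:** The two torque readings do not fully agree. Far-left's motor reading drifted down to about the 0.09 lower limit as it settled. Far-right's wrist reading came out just over the 0.18 upper limit; that sensor is noisy by about 0.035 N m per reading.

The last top picture shows the knobs within about 0.1 rad of the expected angles, the bystanders where they stood, and the gripper open and clear.

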